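# Refill the open jar and turn it to the customers

### The job

Tip all the walnuts out of the scoop into the open jar on the display carousel and stand the empty scoop back on the counter, flat on its bottom. Then turn the carousel until that jar stands squarely behind the price-card holder at the front, and finish holding the carousel still there with a firm grip, without letting go. Leave the tin, the sauce bottle and the tray of eggs where they are.

Things in the scene. Friction and masses are not known exactly. Their poses are not given: they have to be found in the camera images.
- stand: Fixed round wooden foot of the display carousel, 240 mm across, 18 mm thick. Origin: centre of its underside, on the turning axis; +z up, +x to the front of the display, where a steel strap carries the price-card holder: a leaning plate 66 mm wide, 182 mm from the axis, its top 63 mm above the counter, with a blank card. The front points roughly away from the robot (up to 30 degrees either side).
- carousel: The turning part: wooden tray 290 mm across (top 36 mm above the counter), four clear jars fixed on it 90 degrees apart, 88 mm from the axis, and a knob in the middle. Three jars have flat lids 107 mm across, tops at 112 mm. Origin: on the axis, 24 mm above the counter; +x to the open jar, +z up. Turns freely either way without stops (about 0.12 N m) and stays where it is left.
- open_jar (a point): Middle of the mouth of the open jar (the only one without a lid), 106 mm above the counter. The jar is a straight round tub, 104 mm outside and 96 mm inside diameter, 70 mm tall, with a 5 mm bottom; it is empty at the start and turns with the carousel.
- knob (a point): The carousel's round wooden turning knob, on the axis: 36 mm in diameter, from 124 to 166 mm above the counter; this point is at 147 mm, a good height to grip it from above (the lids around it lie 35 mm below this point).
- scoop: Flat-bottomed aluminium scoop, 0.16 to 0.26 kg, with five walnuts. Origin: centre of the flat underside; +x to the pouring lip, -x to the grip, +z up. 62 mm wide inside, 68 outside. Bottom 3 mm thick, flat from x = -48 to +40 mm, then a ramp rising at 19 degrees to the lip. Side walls 48 mm high, sloping to 30 at the lip. The walnuts roll out when it is tipped nose-down 35 degrees or more.
- scoop_grip (a point): Middle of the scoop's black grip: a straight bar 16 mm wide and 22 mm high, from x = -48 to -143 mm of the scoop; this point is at x = -95 mm, 42 mm above the scoop's underside.
- scoop_lip (a point): Middle of the scoop's pouring lip, upper edge: x = +75 mm, 15 mm above the scoop's underside; the lip is 62 mm wide inside.
- tin: Bystander: steel food tin with a paper label, 74 mm across, 90 mm tall. Origin: centre of its underside.
- sauce_bottle: Bystander: amber sauce bottle, 60 mm across, 190 mm tall. Origin: centre of its underside.
- egg_tray: Bystander: pulp tray 150 x 100 mm with six brown eggs, 68 mm high in all. Origin: centre of its underside, long side along its x.
- walnut0_c (a point): Centre of a walnut in its shell, 29 mm across and nearly round, 12 g; it lies in the scoop at the start.
- walnut1_c (a point): Centre of a walnut in its shell, 29 mm across and nearly round, 12 g; it lies in the scoop at the start.
- walnut2_c (a point): Centre of a walnut in its shell, 29 mm across and nearly round, 12 g; it lies in the scoop at the start.
- walnut3_c (a point): Centre of a walnut in its shell, 29 mm across and nearly round, 12 g; it lies in the scoop at the start.
- walnut4_c (a point): Centre of a walnut in its shell, 29 mm across and nearly round, 12 g; it lies in the scoop at the start.
Mind the look-alikes: they are no part of the job. What is shaped like the scoop but green or red is not meant.

How it is judged:
By the outcome, as a careful person would: the job done as asked, in the order asked, and still so for the second after the job is handed in, while the arm keeps its last pose, push and grip.
It also fails if it takes over 72 s, if anything falls off the work surface, if the arm or the gripper's body presses on something with over 40 N, if the wrist force passes 120 N, or if a joint passes its speed limit or range.

### The arm

A 6-joint arm with a two-finger parallel gripper is mounted at the origin on the work surface. World frame = base frame: x ahead of the robot, y to its left, z up, the work surface at z = 0. Lengths are in m, angles in rad, forces in N, time in s.
With the tool pointing down it reaches from about 0.325 to 0.775 m from the base axis. Payload 5.5 kg.
Tool frame: the origin (TCP) lies at the very end of the fingers, on their centre line; the grasp point (between the pads) lies 19 mm behind it (pinch_z is the distance from the TCP to the grasp point, in m); x points along the fingers, y is the direction in which the jaws open and shut, and the axes are right-handed (so a half turn about x gives the same grasp; the last joint's range is limited). The gripper opens to 85 mm and grips with 20 to 120 N. Pads are 22 mm wide; open, the fingers measure 114 mm over their backs; the gripper's body (76 mm by 85 mm) begins 54 mm behind the grasp point. The pads swing forward as they close: fully open they stand 13 mm farther back than shut.
Start: joints at [-1.234, 0.091, 1.231, -0, 1.82, -0.057], TCP at [0.23, -0.554, 0.231] pointing down, gripper open.
Joint ranges: [-2.87, 2.87], [-0.86, 2.18], [0.17, 2.46], [-1.51, 4.65], [0.06, 2.69], [-2.65, 2.65]. Speed limits (rad/s): [2.57, 2.57, 3.01, 3.14, 3.14, 3.14].

### API

Orientations are given as a unit quaternion [w, x, y, z].
In Python, from workcell import * gives the robot as it stands.
- The arm moves only by the tool send_rows, never from a script. Its argument "rows" is one flat list of numbers, 6 for each row, row after row: the shift along the tool's x, y, z scaled (see below), then the turn, a rotation vector about the tool's x, y, z scaled (see below). In form: [dx, dy, dz, wx, wy, wz, dx, dy, dz, wx, wy, wz, ...]. A call has exactly 5 rows; each row shifts and turns the pose as measured when the row begins, along the tool's axes as they then stand; what a row does not reach is not made up. The controller multiplies each number of a shift by 0.025 m and each number of a turn by 10 degrees. A row lasts 1/8 s, in which the tool goes at most 62.5 mm and 10.7 degrees, less where a joint would pass 70% of its speed; a pose out of reach is approached as far as the arm can. A call with a number of a shift or a turn outside -1 to 1 is refused whole. A call with a gripper value outside its range is refused whole. "claw" is the opening, from -1 (shut) to 1 (fully open), set as the call begins (left out, the last holds). The fingers move at their own pace and stop on an object; the grip force is fixed at half the most. Time passes only in rows, so rows that do not move let the fingers close, or fill a call up. It gives the time, the measured TCP pose, the force and the opening at its end, in the units of the state.
- get_state(): the state, without advancing time (a new reading comes with each control period).
- read_camera(name): name is "scene" or "top" or "wrist"; returns a dict with "img" (400x640x3 uint8, red, green, blue), "vertical_fov" (degrees; the focal length in pixels is half the picture's height over the tangent of half this angle, whatever the lens; pixels are square), "cx", "cy" (the principal point, pixels), "world_to_cam" (4x4, takes a point from world to camera coordinates); the wrist camera has in their place "mount" (4x4, takes a point from camera to tool coordinates, whose origin is the TCP and whose axes are the tool frame's). Camera axes: x right, y down, z forward; pixel columns grow to the right and rows downward; lengths in m; the calibration is good to about 2 mm. A picture is of the moment at which its call begins: read the wrist's pose just before it. There is no depth.
- job_done(): hands the job in, once; it reports no verdict.
The state is a dict: "time_s": time; "qpos": joint angles; "dq": joint speeds; "tau": joint torques, N m; "tcp_pos": TCP position; "eef_rot": TCP orientation; "force": force on the tool from outside, world axes, zero at the start; "ft_torque": the same for the moment, N m; "finger_gap": finger opening in m.
Only numpy, scipy, OpenCV 4.12 (cv2) and the standard library are available. Lean on these libraries where they do the work, as an engineer would, in place of code of your own. Each camera call takes 0.05 s, during which the arm holds its last target.

## Working session

There is one attempt and no reset: what is moved stays moved. The work goes in short steps, Python scripts to look and compute and a tool call to move; the robot and the scene stay as the last step left them, time stands still between calls to the robot, and variables do not carry over. Pictures are saved under pics/ and viewed, and the job is handed in when it is done.

Besides the shell and the picture viewer there is one more tool, called after "Emit:" by a JSON object that holds its "api" and its "payload". send_rows: Moves the arm, as the interface text tells. Shifts and turns lie within -1 to 1; 1 stands for 0.025 m of shift or 10 degrees of turn. Its arguments: {"type":"object","properties":{"rows":{"type":"array","items":{"type":"number","minimum":-1,"maximum":1}},"claw":{"type":"number"}},"required":["rows"]}

```bash
ls; mkdir -p pics; python3 - <<'E'
from workcell import *
import cv2
s=get_state(); print(s)
for n in ("scene","top","wrist"):
    c=read_camera(n); cv2.imwrite(f"pics/{n}0.png",c["img"][:,:,::-1]); print(n,c["vertical_fov"],c["cx"],c["cy"],c.get("world_to_cam",c.get("mount")))
E
```

```text
pics
{'time_s': 0.0, 'qpos': array([-1.23369301e+00,  9.18689778e-02,  1.23186525e+00, -9.52744931e-06,
        1.81977574e+00, -5.66896283e-02]), 'dq': array([-0.00021656,  0.00105389, -0.00061259,  0.00011436,  0.00082368,
       -0.00055462]), 'tau': array([-3.69207512e-03, -4.58733058e+01, -4.18029392e+01, -2.52826221e-04,
        1.15250156e-02, -6.52908238e-05]), 'tcp_pos': array([ 0.23012872, -0.55382249,  0.23015645]), 'eef_rot': array([-0.13765734, -0.69334625, -0.13899887,  0.69354218]), 'force': array([-0.44610151,  0.0864524 ,  0.19136795]), 'ft_torque': array([ 0.07170823, -0.05458251, -0.03246852]), 'finger_gap': 0.08546995491907398}
scene 50.38312094349937 312.9228389587464 198.10861967175782 [[-7.66204339e-01  6.42595489e-01 -1.39601577e-03  4.10022491e-01]
 [ 4.82105912e-01  5.73404138e-01 -6.62405906e-01 -1.83880167e-01]
 [-4.24858565e-01 -5.08211307e-01 -7.49143823e-01  1.52610563e+00]
 [ 0.00000000e+00  0.00000000e+00  0.00000000e+00  1.00000000e+00]]
top 49.68399906712304 317.6345085833623 193.70907151170059 [[ 0.0171066  -0.99940852 -0.02983243  0.01605355]
 [-0.9959002  -0.01438069 -0.08930843  0.56689542]
 [ 0.0888266   0.03123789 -0.99555715  1.30447205]
 [ 0.          0.          0.          1.        ]]
wrist 71.16458827692473 313.04545485446465 202.83626666239576 [[-8.93851857e-04 -3.15765260e-01  9.48836920e-01 -1.43466594e-01]
 [ 9.99999562e-01 -1.94129967e-05  9.35589138e-04 -2.51882985e-04]
 [-2.77006780e-04  9.48837341e-01  3.15765140e-01 -8.13459227e-02]
 [ 0.00000000e+00  0.00000000e+00  0.00000000e+00  1.00000000e+00]]
```

View pics/scene0.png

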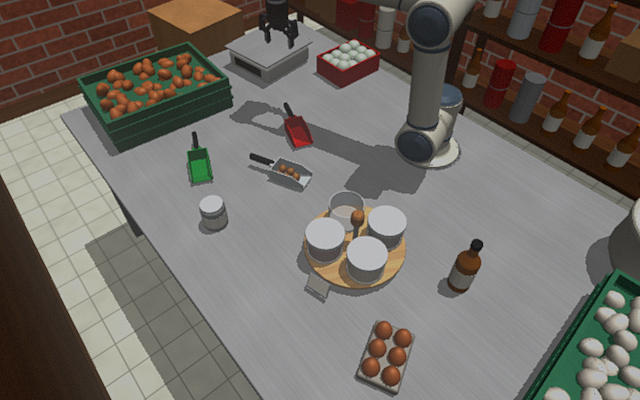

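View pics/top0.png

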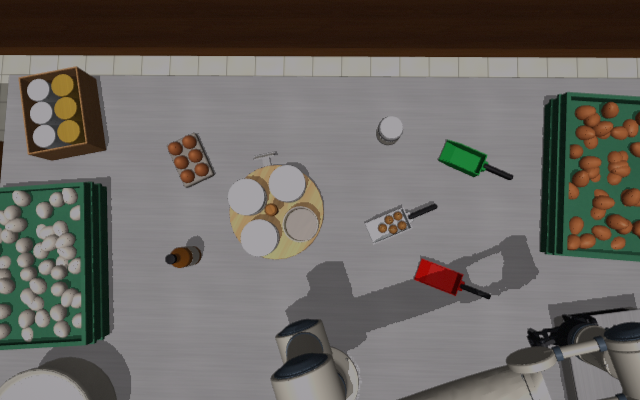

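View pics/wrist0.png

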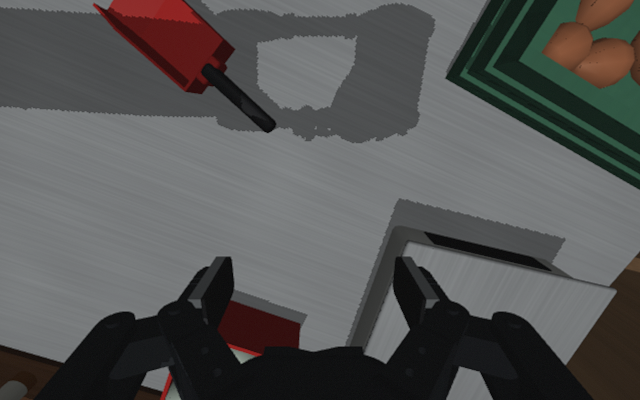

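```bash
cat > h.py <<'E'
from workcell import *
import cv2, numpy as np
from scipy.spatial.transform import Rotation as R
def q2R(q): return R.from_quat([q[1],q[2],q[3],q[0]]).as_matrix()
def f_(c): return 200/np.tan(np.radians(c["vertical_fov"])/2)
def pose(c,s=None):
    if "world_to_cam" in c:
        return np.linalg.inv(c["world_to_cam"])
    T=np.eye(4);T[:3,:3]=q2R(s["eef_rot"]);T[:3,3]=s["tcp_pos"]; return T@c["mount"]
def ray(c,u,v,s=None):
    T=pose(c,s); d=T[:3,:3]@np.array([(u-c["cx"])/f_(c),(v-c["cy"])/f_(c),1]); return T[:3,3],d
def plane(c,u,v,z,s=None):
    o,d=ray(c,u,v,s); return o+d*(z-o[2])/d[2]
def proj(c,p,s=None):
    p=np.linalg.inv(pose(c,s))@np.append(p,1); return np.array([c["cx"]+f_(c)*p[0]/p[2],c["cy"]+f_(c)*p[1]/p[2]])
def tri(a,b):
    (o,d),(p,e)=a,b; d=d/np.linalg.norm(d);e=e/np.linalg.norm(e)
    t=np.linalg.lstsq(np.stack([d,-e],1),p-o,rcond=None)[0]; x=o+d*t[0];y=p+e*t[1]; return (x+y)/2,np.linalg.norm(x-y)
E
python3 - <<'E'
from h import *
for n,(x0,y0,x1,y1) in {"top":(220,140,450,270),"scene":(240,140,420,310)}.items():
    c=read_camera(n); im=c["img"][y0:y1,x0:x1,::-1]
    k=min(800/im.shape[1],600/im.shape[0]); cv2.imwrite(f"pics/{n}1.png",cv2.resize(im,None,fx=k,fy=k,interpolation=cv2.INTER_CUBIC)); print(n,k)
    img=c["img"].astype(int); r,g,b=img[...,0],img[...,1],img[...,2]
    if n=="top":
        m=((np.max(img,2)<60)).astype(np.uint8); m[:, :400]=0;m[:,445:]=0;m[:195]=0;m[225:]=0
        ys,xs=np.nonzero(m); print("grip",xs.mean(),ys.mean(),xs.min(),xs.max())
        cm=np.cov(xs,ys);w,v=np.linalg.eigh(cm);print(v[:,1]); g=plane(c,xs.mean(),ys.mean(),.053); print(g)
        a=plane(c,xs.mean()+10*v[0,1],ys.mean()+10*v[1,1],.053);print("dir",np.degrees(np.arctan2(*(a-g)[[1,0]])), np.ptp(xs))
        for p,z in (((271,210),.166),((276.5,211.5),.036),((302,224),.106),((264.5,157),.06)): print(p,plane(c,*p,z))
E
```

```text
top 3.4782608695652173
grip 422.20805369127515 210.88590604026845 408 436
[-0.92119867  0.38909254]
[ 0.51719891 -0.28878131  0.053     ]
dir 113.76752692249444 28
(271, 210) [0.50718546 0.14820401 0.166     ]
(276.5, 211.5) [0.509321   0.14932798 0.036     ]
(302, 224) [0.4712666  0.06597181 0.106     ]
(264.5, 157) [0.67295121 0.18705275 0.06      ]
scene 3.5294117647058822
```

View pics/top1.png

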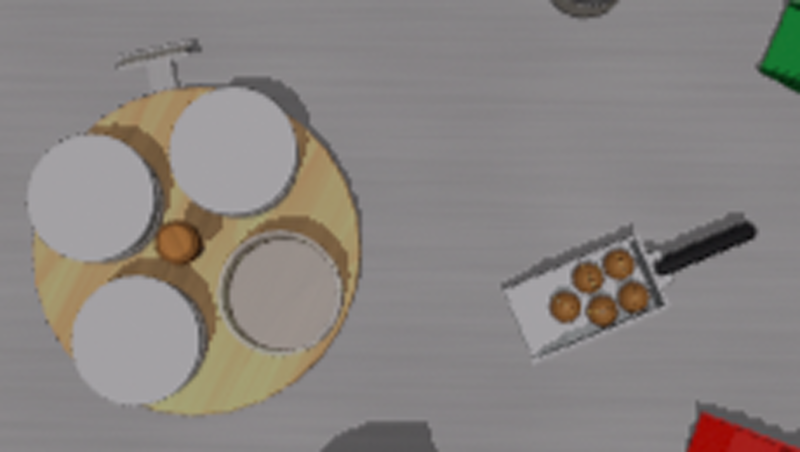

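View pics/scene1.png

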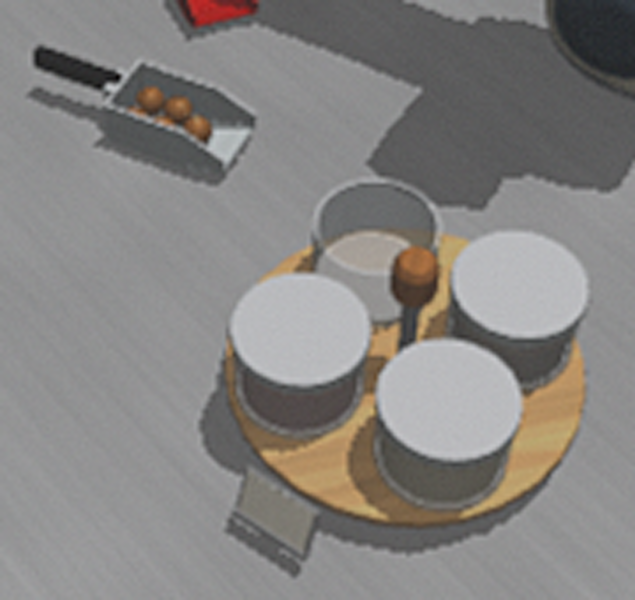

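```bash
cat >> h.py <<'E'
from scipy.optimize import least_squares
def down(th):
    # tool pointing down, tool z along world yaw th
    x=np.array([0,0,-1.]); z=np.array([np.cos(th),np.sin(th),0]); return np.stack([x,np.cross(z,x),z],1)
def go(p,Rt,n=None,s=None):
    s=s or get_state(); R0=q2R(s["eef_rot"]); p0=np.array(s["tcp_pos"])
    d=R0.T@(p-p0)/.025; w=R.from_matrix(R0.T@Rt).as_rotvec(); w=np.degrees(w)/10
    print("total shift",d.round(2),"turn",w.round(2),"world",(np.array(p)-p0).round(4))
    if n:
        rows=[]
        for i in range(n):
            a=R0@R.from_rotvec(np.radians(w*10)*i/n).as_matrix()
            rows.append(np.r_[a.T@(p-p0)/.025/n,w/n].round(2).tolist())
        for r in rows: print(r)
E
python3 - <<'E'
from h import *
c=read_camera("top"); k=3.478
def cr(u,v): return (u/k+220-.35,v/k+140-.35)
img=c["img"].astype(int)
print("lip corners (z~.03)",plane(c,*cr(502,287),.03),plane(c,*cr(533,360),.03))
print("grip end",plane(c,*cr(752,230),.05),"grip start",plane(c,*cr(660,266),.05))
# lids: grey bright, low sat
hsv=cv2.cvtColor(c["img"],cv2.COLOR_RGB2HSV)
for u,v in ((248,196),(287,183),(260,238),(302,224),(390,225)): print(hsv[v,u])
m=((hsv[...,1]<25)&(hsv[...,2]>150)).astype(np.uint8); m[:,:215]=0;m[:,330:]=0;m[:150]=0;m[265:]=0
n,l,st,ce=cv2.connectedComponentsWithStats(m)
P=[]
for i in range(1,n):
    if st[i,4]>300:
        w=plane(c,*ce[i],.112); print(st[i],ce[i],w, "diam",2*np.sqrt(st[i,4]/np.pi)*(1.3-.112)/f_(c)); P.append(w)
m2=((hsv[...,1]>120)&(hsv[...,0]<20)&(hsv[...,2]<190)).astype(np.uint8)
m2[:,:262]=0;m2[:,280:]=0;m2[:203]=0;m2[218:]=0
ys,xs=np.nonzero(m2);print("knob",xs.mean(),ys.mean(),plane(c,xs.mean(),ys.mean(),.16))
s=get_state();print(q2R(s["eef_rot"]).round(3))
E
```

```text
lip corners (z~.03) [ 0.48133862 -0.11762604  0.03      ] [ 0.41838669 -0.14499835  0.03      ]
grip end [ 0.53326911 -0.33003734  0.05      ] grip start [ 0.50107656 -0.25136164  0.05      ]
[140   5 164]
[150   5 164]
[140   5 164]
[  9  22 151]
[11 39 92]
[ 269  165   36   36 1014] [286.32445759 182.87080868] [0.58900824 0.11336514 0.112     ] diam 0.09880956451914485
[ 228  179   36   36 1023] [245.38514174 196.3998045 ] [0.54803805 0.23108601 0.112     ] diam 0.09924709978619083
[287 210  31  31 569] [301.77855888 225.20913884] [0.46769339 0.06613817 0.112     ] diam 0.0740177946048726
[ 241  220   36   36 1045] [258.39712919 237.57416268] [0.43031267 0.1898214  0.112     ] diam 0.10030859628881188
knob 271.10967741935485 209.4967741935484 [0.50888053 0.14877192 0.16      ]
[[-0.     0.384 -0.923]
 [ 0.001 -0.923 -0.384]
 [-1.    -0.001 -0.   ]]
```

```bash
python3 - <<'E'
from h import *
go(np.array([.511,-.274,.14]),down(np.radians(-67)),20)
E
```

```text
total shift [  3.64  -6.03 -14.67] turn [-9.04 -0.    0.  ] world [ 0.2808  0.28   -0.0908]
[0.18, -0.3, -0.73, -0.45, -0.0, 0.0]
[0.18, -0.24, -0.75, -0.45, -0.0, 0.0]
[0.18, -0.18, -0.77, -0.45, -0.0, 0.0]
[0.18, -0.12, -0.78, -0.45, -0.0, 0.0]
[0.18, -0.06, -0.79, -0.45, -0.0, 0.0]
[0.18, 0.0, -0.79, -0.45, -0.0, 0.0]
[0.18, 0.07, -0.79, -0.45, -0.0, 0.0]
[0.18, 0.13, -0.78, -0.45, -0.0, 0.0]
[0.18, 0.19, -0.77, -0.45, -0.0, 0.0]
[0.18, 0.25, -0.75, -0.45, -0.0, 0.0]
[0.18, 0.31, -0.73, -0.45, -0.0, 0.0]
[0.18, 0.36, -0.7, -0.45, -0.0, 0.0]
[0.18, 0.42, -0.67, -0.45, -0.0, 0.0]
[0.18, 0.47, -0.64, -0.45, -0.0, 0.0]
[0.18, 0.52, -0.6, -0.45, -0.0, 0.0]
[0.18, 0.57, -0.56, -0.45, -0.0, 0.0]
[0.18, 0.61, -0.51, -0.45, -0.0, 0.0]
[0.18, 0.65, -0.46, -0.45, -0.0, 0.0]
[0.18, 0.68, -0.41, -0.45, -0.0, 0.0]
[0.18, 0.71, -0.35, -0.45, -0.0, 0.0]
```

Look-alikes in the top view: silver scoop with walnuts (390,225), green scoop (463,158), red scoop (440,277). The silver one with a black grip at (422,211) is the right one; the close crop confirms its five walnuts.

Emit:
{"api": "send_rows", "payload": {"rows": [0.2,-0.3,-0.75,-0.45,0,0,0.2,-0.25,-0.75,-0.45,0,0,0.2,-0.2,-0.8,-0.45,0,0,0.2,-0.1,-0.8,-0.45,0,0,0.2,-0.05,-0.8,-0.45,0,0]}}

```text
time_s: 0.92
tcp_pos: [0.3025, -0.482, 0.2049]
eef_rot: [-0.274, -0.652, -0.274, 0.652]
force: [0.5, 0.2, -0.0]
finger_gap: 0.0854
```

Emit:
{"api": "send_rows", "payload": {"rows": [0.2,0,-0.8,-0.45,0,0,0.2,0.05,-0.8,-0.45,0,0,0.2,0.15,-0.8,-0.45,0,0,0.2,0.2,-0.75,-0.45,0,0,0.2,0.25,-0.75,-0.45,0,0]}}

```text
time_s: 1.55
tcp_pos: [0.3745, -0.4083, 0.1788]
eef_rot: [-0.4, -0.583, -0.4, 0.583]
force: [-0.5, -0.3, 1.3]
finger_gap: 0.0856
```

Emit:
{"api": "send_rows", "payload": {"rows": [0.2,0.3,-0.75,-0.45,0,0,0.2,0.35,-0.7,-0.45,0,0,0.2,0.4,-0.65,-0.45,0,0,0.2,0.45,-0.65,-0.45,0,0,0.2,0.5,-0.6,-0.45,0,0]}}

```text
time_s: 2.17
tcp_pos: [0.443, -0.3335, 0.1528]
eef_rot: [0.509, 0.491, 0.51, -0.491]
force: [0.1, 0.9, -0.4]
finger_gap: 0.0852
```

```bash
python3 - <<'E'
from h import *
go(np.array([.511,-.274,.14]),down(np.radians(-67)),5)
print(get_state()["qpos"].round(3),get_state()["time_s"])
E
```

```text
total shift [ 0.51  2.81 -2.28] turn [-2.09 -0.01  0.  ] world [ 0.068   0.0595 -0.0128]
[0.1, 0.56, -0.46, -0.42, -0.0, 0.0]
[0.1, 0.59, -0.41, -0.42, -0.0, 0.0]
[0.1, 0.62, -0.37, -0.42, -0.0, 0.0]
[0.1, 0.65, -0.32, -0.42, -0.0, 0.0]
[0.1, 0.67, -0.27, -0.42, -0.0, 0.0]
[-0.707 -0.032  1.495  0.     1.68  -0.744] 2.175
```

Emit:
{"api": "send_rows", "payload": {"rows": [0.1,0.55,-0.45,-0.45,0,0,0.1,0.6,-0.4,-0.45,0,0,0.1,0.65,-0.4,-0.45,0,0,0.1,0.65,-0.35,-0.45,0,0,0.1,0.7,-0.3,-0.45,0,0]}}

```text
time_s: 2.8
tcp_pos: [0.5128, -0.2683, 0.1393]
eef_rot: [0.597, 0.378, 0.598, -0.378]
force: [0.8, -0.4, -1.1]
finger_gap: 0.0852
```

```bash
python3 - <<'E'
from h import *
s=get_state();c=read_camera("wrist")
go(np.array([.511,-.274,.14]),down(np.radians(-67)))
cv2.imwrite("pics/w1.png",c["img"][:,:,::-1])
print(s["qpos"].round(3))
for z,n in ((.053,-143),(.053,-80),(.053,-48)):
    d=np.array([-.391,.9205]); p=np.array([.479,-.2])+n/1000*d; print(n,proj(c,[*p,z],s))
E
```

```text
total shift [-0.05 -0.24  0.22] turn [ 0.27 -0.02 -0.  ] world [-0.003  -0.0076  0.0013]
[-0.541  0.037  1.45   0.     1.657 -0.985]
-143 [305.28942974 274.53114972]
-80 [307.68467756 212.19070712]
-48 [309.05647001 176.48745011]
```

View pics/w1.png

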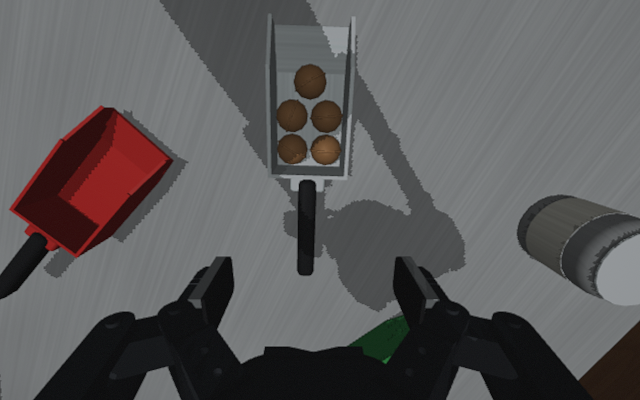

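```bash
python3 - <<'E'
from h import *
s=get_state();c=read_camera("wrist")
m=(c["img"].max(2)<50).astype(np.uint8); m[:182]=0;m[277:]=0;m[:,:297]=0;m[:,:]*=1;m[:,317:]=0
ys,xs=np.nonzero(m); P=np.array([plane(c,u,v,.053,s)[:2] for u,v in zip(xs,ys)])
w,v=np.linalg.eigh(np.cov(P.T)); print(P.mean(0),np.degrees(np.arctan2(v[1,1],v[0,1])),len(xs), np.ptp(ys),np.sqrt(w*12))
go(np.array([.511,-.274,.023]),down(np.radians(-67)),5)
E
```

```text
[ 0.51530715 -0.28665031] 114.16385219009884 1452 94 [0.01373407 0.09038863]
total shift [ 4.63 -0.19  0.21] turn [ 0.24 -0.02  0.  ] world [-0.0021 -0.0066 -0.1158]
[0.93, -0.04, 0.04, 0.05, -0.0, 0.0]
[0.93, -0.04, 0.04, 0.05, -0.0, 0.0]
[0.93, -0.04, 0.04, 0.05, -0.0, 0.0]
[0.93, -0.04, 0.04, 0.05, -0.0, 0.0]
[0.93, -0.04, 0.04, 0.05, -0.0, 0.0]
```

Emit:
{"api": "send_rows", "payload": {"rows": [0.6,-0.05,0.05,0.1,0,0,0.9,-0.05,0.05,0.05,0,0,0.9,-0.05,0.05,0.05,0,0,0.9,-0.05,0.05,0,0,0,0.7,0,0,0,0,0], "claw": 0}}

```text
time_s: 3.52
tcp_pos: [0.5076, -0.2774, 0.0339]
eef_rot: [0.588, 0.392, 0.589, -0.393]
force: [-1.0, -0.4, -1.0]
finger_gap: 0.0426
```

```bash
python3 - <<'E'
from h import *
go(np.array([.510,-.2735,.022]),down(np.radians(-66.5)),5)
E
```

```text
total shift [ 0.48  0.15 -0.11] turn [-0.09 -0.01  0.01] world [ 0.0024  0.0039 -0.0119]
[0.1, 0.03, -0.02, -0.02, -0.0, 0.0]
[0.1, 0.03, -0.02, -0.02, -0.0, 0.0]
[0.1, 0.03, -0.02, -0.02, -0.0, 0.0]
[0.1, 0.03, -0.02, -0.02, -0.0, 0.0]
[0.1, 0.03, -0.02, -0.02, -0.0, 0.0]
```

Emit:
{"api": "send_rows", "payload": {"rows": [0.25,0.1,-0.1,-0.05,0,0,0.25,0.05,0,0,0,0,0.05,0,0,0,0,0,0,0,0,0,0,0,0,0,0,0,0,0]}}

```text
time_s: 4.15
tcp_pos: [0.5099, -0.274, 0.0194]
eef_rot: [0.589, 0.39, 0.59, -0.391]
force: [0.6, -0.0, -0.1]
finger_gap: 0.0427
```

Emit:
{"api": "send_rows", "payload": {"rows": [0,0,0,0,0,0,0,0,0,0,0,0,0,0,0,0,0,0,0,0,0,0,0,0,0,0,0,0,0,0], "claw": -1}}

```text
time_s: 4.78
tcp_pos: [0.5103, -0.2742, 0.0203]
eef_rot: [0.59, 0.39, 0.59, -0.391]
force: [0.2, 0.5, 0.1]
finger_gap: 0.0152
```

```bash
python3 - <<'E'
from h import *
s=get_state();c=read_camera("wrist");t=read_camera("scene")
cv2.imwrite("pics/w2.png",np.vstack([c["img"],cv2.resize(t["img"][120:220,220:380],(640,400))])[::1,:,::-1][:, :][::1])
im=cv2.imread("pics/w2.png"); cv2.imwrite("pics/w2.png",cv2.resize(im,(480,600)))
print(s["force"],s["finger_gap"],s["tcp_pos"],s["time_s"],s["eef_rot"])
E
```

```text
[0.20892739 0.52405343 0.08468423] 0.015241764364319326 [ 0.51028438 -0.27420398  0.02033145] 4.775 [ 0.58960852  0.38996566  0.58965976 -0.39062763]
```

View pics/w2.png

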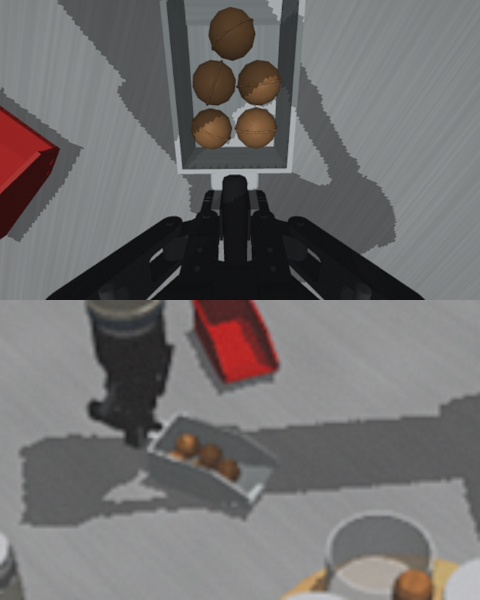

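Emit:
{"api": "send_rows", "payload": {"rows": [-0.2,0,0,0,0,0,-0.4,0,0,0,0,0,-0.6,0,0,0,0,0,-0.8,0,0,0,0,0,-0.8,0,0,0,0,0]}}

```text
time_s: 5.5
tcp_pos: [0.5092, -0.2735, 0.0927]
eef_rot: [0.588, 0.39, 0.591, -0.391]
force: [-0.2, -0.5, -2.9]
finger_gap: 0.0151
```

```bash
cat >> h.py <<'E'
def pourpose(lip,al,phi,ox=-.1555,oz=.0053):
    d=np.array([np.cos(phi),np.sin(phi),0]);u=np.array([0,0,1.]);a=np.radians(al)
    sx=d*np.cos(a)-u*np.sin(a); sz=d*np.sin(a)+u*np.cos(a)
    p=np.array(lip)+ox*sx+oz*sz
    x=-sz; z=-sx; return p,np.stack([x,np.cross(z,x),z],1)
E
python3 - <<'E'
from h import *
s=get_state();print(s["tcp_pos"],s["force"],s["finger_gap"]);Rm=q2R(s["eef_rot"]);print(np.degrees(np.arctan2(Rm[1,2],Rm[0,2])),Rm[:,0])
phi=np.radians(113)
p,Rt=pourpose([.477,.058,.155],0,phi); print(p); go(p,Rt,15)
t=read_camera("scene");cv2.imwrite("pics/s3.png",cv2.resize(t["img"][100:220,220:400],(720,480))[:,:,::-1])
E
```

```text
[ 0.50922368 -0.27353096  0.09266162] [-0.16296484 -0.51138538 -2.85995855] 0.015068591400959008
-67.00298949587852 [-0.00414536  0.00115564 -0.99999074]
[ 0.53775869 -0.0851385   0.1603    ]
total shift [-2.7   3.99 -6.5 ] turn [-0.   -0.02  0.02] world [0.0285 0.1884 0.0676]
[-0.18, 0.27, -0.43, -0.0, -0.0, 0.0]
[-0.18, 0.27, -0.43, -0.0, -0.0, 0.0]
[-0.18, 0.27, -0.43, -0.0, -0.0, 0.0]
[-0.18, 0.27, -0.43, -0.0, -0.0, 0.0]
[-0.18, 0.27, -0.43, -0.0, -0.0, 0.0]
[-0.18, 0.27, -0.43, -0.0, -0.0, 0.0]
[-0.18, 0.27, -0.43, -0.0, -0.0, 0.0]
[-0.18, 0.27, -0.43, -0.0, -0.0, 0.0]
[-0.18, 0.27, -0.43, -0.0, -0.0, 0.0]
[-0.18, 0.27, -0.43, -0.0, -0.0, 0.0]
[-0.18, 0.27, -0.43, -0.0, -0.0, 0.0]
[-0.18, 0.27, -0.43, -0.0, -0.0, 0.0]
[-0.18, 0.27, -0.43, -0.0, -0.0, 0.0]
[-0.18, 0.27, -0.43, -0.0, -0.0, 0.0]
[-0.18, 0.27, -0.43, -0.0, -0.0, 0.0]
```

View pics/s3.png

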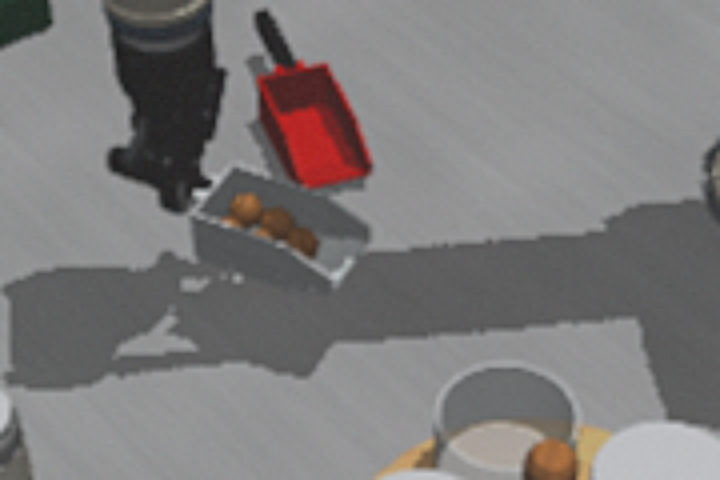

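Emit:
{"api": "send_rows", "payload": {"rows": [-0.4,0.1,-0.2,0,0,0,-0.4,0.2,-0.35,0,0,0,-0.4,0.3,-0.5,0,0,0,-0.4,0.3,-0.5,0,0,0,-0.4,0.3,-0.5,0,0,0]}}

```text
time_s: 6.18
tcp_pos: [0.5183, -0.2112, 0.1497]
eef_rot: [0.59, 0.39, 0.589, -0.391]
force: [-0.2, -0.4, -3.2]
finger_gap: 0.0152
```

Emit:
{"api": "send_rows", "payload": {"rows": [-0.2,0.3,-0.5,0,0,0,-0.2,0.3,-0.5,0,0,0,-0.2,0.3,-0.5,0,0,0,-0.1,0.3,-0.5,0,0,0,0,0.3,-0.5,0,0,0]}}

```text
time_s: 6.8
tcp_pos: [0.5292, -0.1332, 0.1687]
eef_rot: [0.59, 0.39, 0.589, -0.39]
force: [-0.0, 0.1, -2.3]
finger_gap: 0.0154
```

```bash
python3 - <<'E'
from h import *
s=get_state();print(s["tcp_pos"],s["force"],s["finger_gap"],s["qpos"].round(2))
phi=np.radians(113)
p,Rt=pourpose([.477,.058,.155],0,phi); go(p,Rt,5)
E
```

```text
[ 0.5292068  -0.1332463   0.16869459] [-0.01609572  0.13680876 -2.34928449] 0.015376715265009866 [-0.31 -0.06  1.49 -0.    1.71 -0.71]
total shift [ 0.33  1.07 -1.64] turn [ 0.    0.01 -0.  ] world [ 0.0086  0.0481 -0.0084]
[0.07, 0.21, -0.33, 0.0, 0.0, -0.0]
[0.07, 0.21, -0.33, 0.0, 0.0, -0.0]
[0.07, 0.21, -0.33, 0.0, 0.0, -0.0]
[0.07, 0.21, -0.33, 0.0, 0.0, -0.0]
[0.07, 0.21, -0.33, 0.0, 0.0, -0.0]
```

Emit:
{"api": "send_rows", "payload": {"rows": [0.05,0.25,-0.4,0,0,0,0.05,0.25,-0.4,0,0,0,0.05,0.2,-0.35,0,0,0,0,0.15,-0.2,0,0,0,0,0.1,-0.1,0,0,0]}}

```text
time_s: 7.42
tcp_pos: [0.5371, -0.087, 0.1636]
eef_rot: [0.59, 0.389, 0.59, -0.39]
force: [-0.0, -0.9, -3.2]
finger_gap: 0.0153
```

```bash
python3 - <<'E'
from h import *
s=get_state();c=read_camera("wrist");t=read_camera("top")
im=np.vstack([cv2.resize(c["img"],(480,300)),cv2.resize(t["img"][140:270,220:428],(480,300))]);cv2.imwrite("pics/w4.png",im[:,:,::-1])
phi=np.radians(113)
p,Rt=pourpose([.477,.058,.15],0,phi); go(p,Rt)
p,Rt=pourpose([.477,.058,.125],30,phi); go(p,Rt,10)
E
```

```text
total shift [ 0.33  0.06 -0.06] turn [0.01 0.   0.01] world [ 0.0007  0.0019 -0.0083]
total shift [-1.75  0.05 -1.  ] turn [ 0.01 -3.    0.  ] world [-0.0085  0.0235  0.0438]
[-0.18, 0.01, -0.1, 0.0, -0.3, 0.0]
[-0.18, 0.01, -0.09, 0.0, -0.3, 0.0]
[-0.18, 0.01, -0.08, 0.0, -0.3, 0.0]
[-0.19, 0.01, -0.07, 0.0, -0.3, 0.0]
[-0.19, 0.01, -0.06, 0.0, -0.3, 0.0]
[-0.19, 0.01, -0.05, 0.0, -0.3, 0.0]
[-0.2, 0.01, -0.04, 0.0, -0.3, 0.0]
[-0.2, 0.01, -0.03, 0.0, -0.3, 0.0]
[-0.2, 0.01, -0.02, 0.0, -0.3, 0.0]
[-0.2, 0.01, -0.01, 0.0, -0.3, 0.0]
```

View pics/w4.png

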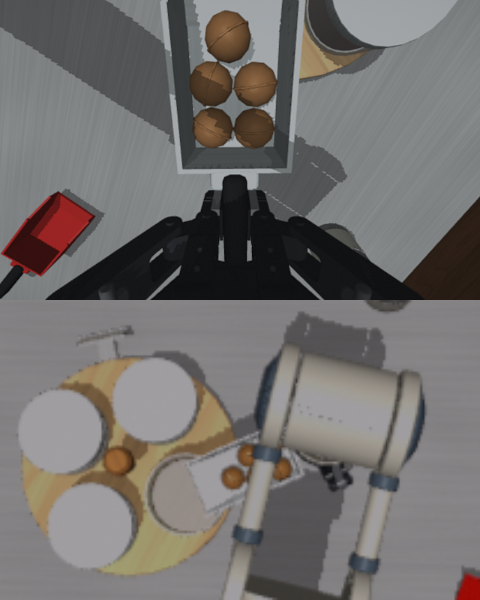

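Emit:
{"api": "send_rows", "payload": {"rows": [-0.2,0,-0.1,0,-0.35,0,-0.2,0,-0.1,0,-0.35,0,-0.2,0,-0.1,0,-0.35,0,-0.2,0,-0.05,0,-0.35,0,-0.2,0,-0.05,0,-0.35,0]}}

```text
time_s: 8.15
tcp_pos: [0.5317, -0.0778, 0.1878]
eef_rot: [0.673, 0.325, 0.49, -0.448]
force: [-0.1, 0.8, -2.1]
finger_gap: 0.0152
```

```bash
cat >> h.py <<'E'
def lipof(s,ox=-.1555,oz=.0053):
    Rm=q2R(s["eef_rot"]); sx=-Rm[:,2]; sz=-Rm[:,0]; return np.array(s["tcp_pos"])-ox*sx-oz*sz, np.degrees(np.arcsin(-sx[2])), np.degrees(np.arctan2(sx[1],sx[0]))
E
python3 - <<'E'
from h import *
s=get_state();print(s["tcp_pos"],s["force"],s["finger_gap"],s["qpos"].round(2)); print(lipof(s))
phi=np.radians(113)
p,Rt=pourpose([.477,.058,.115],42,phi); go(p,Rt,5)
E
```

```text
[ 0.53170781 -0.07779526  0.18781032] [-0.13203079  0.84181251 -2.12123544] 0.015199524402667856 [-0.03 -0.21  1.62 -0.29  1.59 -0.45]
(array([0.47501245, 0.05702144, 0.1347214 ]), np.float64(17.99850794911936), np.float64(112.8044122726518))
total shift [-1.76  0.1  -0.87] turn [-0.01 -2.4   0.02] world [-0.0109  0.0327  0.0352]
[-0.35, 0.02, -0.17, -0.0, -0.48, 0.0]
[-0.37, 0.02, -0.14, -0.0, -0.48, 0.0]
[-0.38, 0.02, -0.11, -0.0, -0.48, 0.0]
[-0.38, 0.02, -0.08, -0.0, -0.48, 0.0]
[-0.39, 0.02, -0.05, -0.0, -0.48, 0.0]
```

Emit:
{"api": "send_rows", "payload": {"rows": [-0.35,0,-0.15,0,-0.5,0,-0.35,0,-0.15,0,-0.5,0,-0.4,0,-0.1,0,-0.5,0,-0.4,0,-0.1,0,-0.5,0,-0.4,0,-0.05,0,-0.5,0]}}

```text
time_s: 8.78
tcp_pos: [0.5174, -0.0462, 0.2258]
eef_rot: [0.765, 0.219, 0.327, -0.51]
force: [0.3, 0.1, -2.6]
finger_gap: 0.0152
```

```bash
python3 - <<'E'
from h import *
s=get_state();print(s["tcp_pos"],s["force"],s["finger_gap"],s["qpos"].round(2)); print(lipof(s))
phi=np.radians(113)
p,Rt=pourpose([.477,.058,.110],57,phi); go(p,Rt,5)
c=read_camera("wrist");t=read_camera("scene")
im=np.vstack([cv2.resize(c["img"],(480,300)),cv2.resize(t["img"][150:275,250:450],(480,300))]);cv2.imwrite("pics/w5.png",im[:,:,::-1])
E
```

```text
[ 0.517437   -0.04621512  0.22578042] [ 0.26617817  0.05246186 -2.62047284] 0.015248243502377197 [ 0.31 -0.29  1.76 -0.76  1.58 -0.13]
(array([0.4759941 , 0.05445277, 0.11461928]), np.float64(43.64588196199013), np.float64(112.38413963401945))
total shift [-1.38  0.13 -0.43] turn [-0.04 -1.34  0.03] world [-0.0091  0.0303  0.0175]
[-0.28, 0.03, -0.09, -0.01, -0.27, 0.01]
[-0.28, 0.03, -0.07, -0.01, -0.27, 0.01]
[-0.28, 0.03, -0.06, -0.01, -0.27, 0.01]
[-0.28, 0.03, -0.05, -0.01, -0.27, 0.01]
[-0.29, 0.03, -0.03, -0.01, -0.27, 0.01]
```

View pics/w5.png

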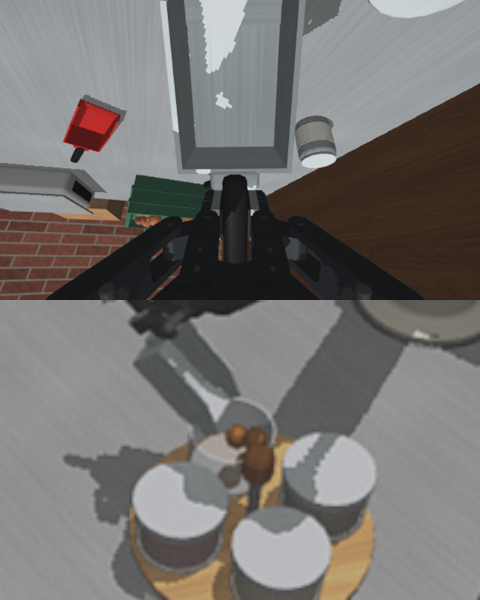

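Emit:
{"api": "send_rows", "payload": {"rows": [-0.3,0.05,-0.1,0,-0.3,0,-0.3,0.05,-0.05,0,-0.3,0,-0.3,0,-0.05,0,-0.3,0,-0.25,0,0,0,-0.2,0,0,0,0,0,0,0]}}

```text
time_s: 9.5
tcp_pos: [0.5101, -0.0223, 0.2407]
eef_rot: [0.791, 0.171, 0.255, -0.529]
force: [0.3, -0.3, -2.0]
finger_gap: 0.015
```

```bash
python3 - <<'E'
from h import *
s=get_state();print(s["tcp_pos"],s["force"],s["finger_gap"],s["qpos"].round(2)); print(lipof(s))
c=read_camera("wrist");t=read_camera("scene")
im=np.vstack([cv2.resize(c["img"],(480,300)),cv2.resize(t["img"][150:275,250:450],(480,300))]);cv2.imwrite("pics/w6.png",im[:,:,::-1])
E
```

```text
[ 0.51008574 -0.0223245   0.24068658] [ 0.28656686 -0.2870251  -1.96049865] 0.01497760571083744 [ 0.45 -0.26  1.8  -0.95  1.64  0.01]
(array([0.47711195, 0.05769731, 0.1113901 ]), np.float64(54.25013128279274), np.float64(112.39769272689864))
```

View pics/w6.png

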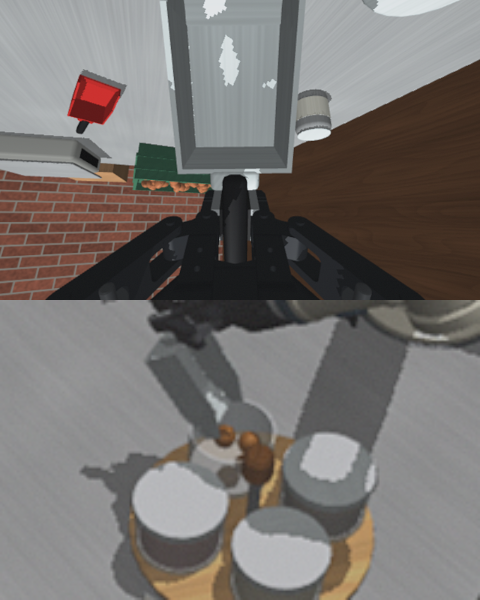

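```bash
python3 - <<'E'
from h import *
t=read_camera("scene");c=read_camera("top")
im=np.hstack([cv2.resize(t["img"][180:245,300:370],None,fx=6,fy=6,interpolation=cv2.INTER_CUBIC),cv2.resize(c["img"][185:250,265:325],None,fx=6,fy=6,interpolation=cv2.INTER_CUBIC)]);cv2.imwrite("pics/w7.png",im[:,:,::-1])
print(proj(t,[.471,.072,.106]),proj(t,[.471,.072,.045]),lipof(get_state())[0],proj(t,lipof(get_state())[0]),get_state()["force"])
E
```

```text
[346.3962186  203.12011009] [345.20687562 216.61965214] [0.47742029 0.0572111  0.11184278] [341.31572932 199.86735404] [ 0.74054628  0.52693424 -1.96009374]
```

View pics/w7.png

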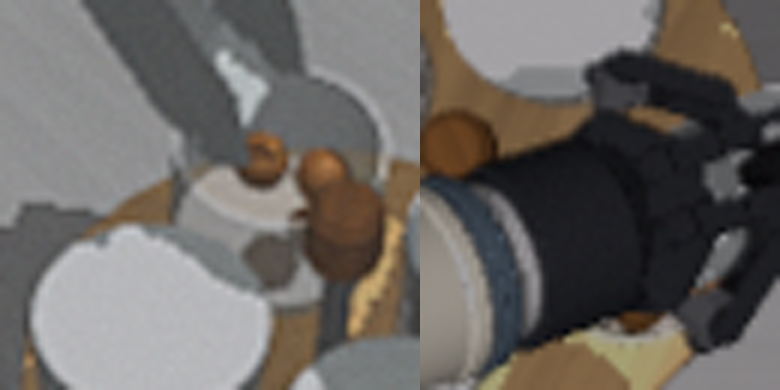

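```bash
python3 - <<'E'
from h import *
phi=np.radians(113)
p,Rt=pourpose([.480,.050,.16],50,phi); go(p,Rt,5)
E
```

```text
total shift [-0.41  0.04  1.74] turn [-0.04  0.43  0.04] world [ 0.0073 -0.0154  0.0413]
[-0.08, 0.01, 0.35, -0.01, 0.09, 0.01]
[-0.09, 0.01, 0.35, -0.01, 0.09, 0.01]
[-0.09, 0.01, 0.35, -0.01, 0.09, 0.01]
[-0.1, 0.01, 0.34, -0.01, 0.09, 0.01]
[-0.1, 0.01, 0.34, -0.01, 0.09, 0.01]
```

Emit:
{"api": "send_rows", "payload": {"rows": [-0.1,0,0.4,0,0.1,0,-0.1,0,0.4,0,0.1,0,-0.1,0,0.4,0,0.1,0,-0.1,0,0.4,0,0.1,0,-0.1,0,0.4,0,0.1,0]}}

```text
time_s: 10.32
tcp_pos: [0.5185, -0.0442, 0.2926]
eef_rot: [0.778, 0.196, 0.291, -0.521]
force: [-0.0, 0.7, -2.8]
finger_gap: 0.0153
```

```bash
python3 - <<'E'
from h import *
s=get_state();print(lipof(s),s["qpos"].round(2))
t=read_camera("scene");cv2.imwrite("pics/s8.png",cv2.resize(t["img"][150:275,250:450],(800,500))[:,:,::-1])
phi=np.radians(113)
p,Rt=pourpose([.505,-.02,.16],0,phi); print(p);go(p,Rt,10)
E
```

```text
(array([0.48156359, 0.04676385, 0.17185678]), np.float64(48.92986273514172), np.float64(112.13525028176721)) [ 0.36 -0.29  1.68 -0.86  1.66 -0.15]
[ 0.56575869 -0.1631385   0.1653    ]
total shift [ 7.25 -0.1  -0.57] turn [-0.08  4.9  -0.  ] world [ 0.0468 -0.1184 -0.1297]
[0.72, -0.01, -0.06, -0.01, 0.49, -0.0]
[0.73, -0.01, 0.01, -0.01, 0.49, -0.0]
[0.72, -0.01, 0.07, -0.01, 0.49, -0.0]
[0.72, -0.01, 0.13, -0.01, 0.49, -0.0]
[0.7, -0.01, 0.19, -0.01, 0.49, -0.0]
[0.68, -0.01, 0.25, -0.01, 0.49, -0.0]
[0.66, -0.01, 0.31, -0.01, 0.49, -0.0]
[0.63, -0.01, 0.36, -0.01, 0.49, -0.0]
[0.6, -0.01, 0.41, -0.01, 0.49, -0.0]
[0.56, -0.01, 0.46, -0.01, 0.49, -0.0]
```

View pics/s8.png

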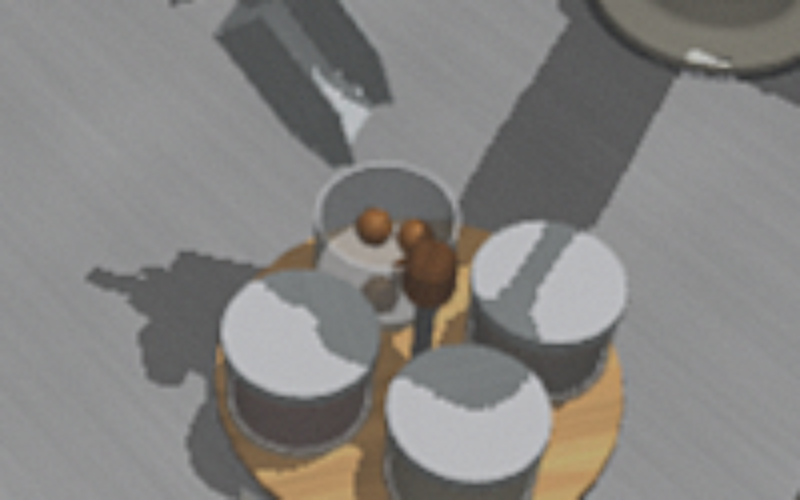

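Emit:
{"api": "send_rows", "payload": {"rows": [0.4,0,0,0,0.5,0,0.6,0,0.1,0,0.5,0,0.7,0,0.1,0,0.5,0,0.7,0,0.15,0,0.5,0,0.7,0,0.2,0,0.5,0]}}

```text
time_s: 11.0
tcp_pos: [0.5425, -0.0985, 0.2423]
eef_rot: [0.696, 0.308, 0.455, -0.462]
force: [-0.5, 0.1, -2.8]
finger_gap: 0.0154
```

Emit:
{"api": "send_rows", "payload": {"rows": [0.6,0,0.3,0,0.5,0,0.6,0,0.4,0,0.5,0,0.6,0,0.5,0,0.5,0,0.5,0,0.5,0,0.5,0,0.5,0,0.5,0,0.3,0]}}

```text
time_s: 11.62
tcp_pos: [0.5708, -0.1676, 0.1856]
eef_rot: [0.588, 0.397, 0.587, -0.389]
force: [-0.5, 0.3, -1.9]
finger_gap: 0.0152
```

```bash
python3 - <<'E'
from h import *
s=get_state();print(lipof(s),s["tcp_pos"],s["force"],s["time_s"])
c=read_camera("wrist");t=read_camera("scene");k=read_camera("top")
im=np.vstack([cv2.resize(c["img"],(480,300)),np.hstack([cv2.resize(t["img"][150:275,250:350],(240,300)),cv2.resize(k["img"][190:265,265:325],(240,300))])]);cv2.imwrite("pics/w9.png",im[:,:,::-1])
phi=np.radians(113)
go(np.array([.5103,-.2742,.05]),down(phi+np.pi),10)
E
```

```text
(array([ 0.51126763, -0.02394892,  0.18111078]), np.float64(-0.2949502545770077), np.float64(112.50612002612752)) [ 0.57075055 -0.16764958  0.18560996] [-0.46262915  0.28505102 -1.88000179] 11.625
total shift [ 5.33 -3.88  3.06] turn [-0.06 -0.03 -0.04] world [-0.0598 -0.1068 -0.1343]
[0.53, -0.39, 0.31, -0.01, -0.0, -0.0]
[0.53, -0.39, 0.31, -0.01, -0.0, -0.0]
[0.53, -0.39, 0.3, -0.01, -0.0, -0.0]
[0.53, -0.39, 0.3, -0.01, -0.0, -0.0]
[0.53, -0.39, 0.3, -0.01, -0.0, -0.0]
[0.53, -0.39, 0.3, -0.01, -0.0, -0.0]
[0.54, -0.39, 0.3, -0.01, -0.0, -0.0]
[0.54, -0.39, 0.3, -0.01, -0.0, -0.0]
[0.54, -0.39, 0.3, -0.01, -0.0, -0.0]
[0.54, -0.39, 0.3, -0.01, -0.0, -0.0]
```

View pics/w9.png

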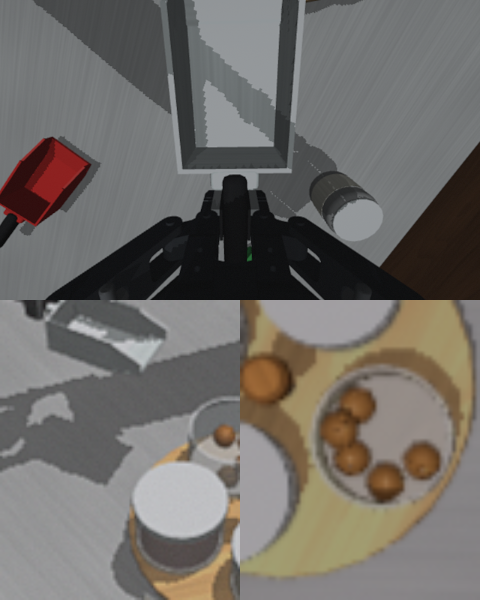

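Emit:
{"api": "send_rows", "payload": {"rows": [0.3,-0.4,0.3,0,0,0,0.4,-0.5,0.4,0,0,0,0.5,-0.5,0.4,0,0,0,0.5,-0.5,0.4,0,0,0,0.5,-0.5,0.4,0,0,0]}}

```text
time_s: 12.4
tcp_pos: [0.5312, -0.2363, 0.1279]
eef_rot: [0.591, 0.395, 0.586, -0.389]
force: [-0.2, -0.0, -2.1]
finger_gap: 0.0151
```

Emit:
{"api": "send_rows", "payload": {"rows": [0.6,-0.5,0.4,0,0,0,0.6,-0.5,0.4,0,0,0,0.6,-0.4,0.3,0,0,0,0.5,-0.1,0.1,0,0,0,0.3,0,0,0,0,0]}}

```text
time_s: 13.02
tcp_pos: [0.5056, -0.2822, 0.0563]
eef_rot: [0.589, 0.396, 0.587, -0.39]
force: [0.8, -0.2, -2.0]
finger_gap: 0.0151
```

```bash
python3 - <<'E'
from h import *
s=get_state();print(lipof(s),s["tcp_pos"],s["force"],s["time_s"])
phi=np.radians(113)
go(np.array([.5103,-.2742,.022]),down(phi+np.pi))
E
```

```text
(array([ 0.44609851, -0.13851315,  0.05126687]), np.float64(-0.08840579356484363), np.float64(112.52550375298814)) [ 0.50562979 -0.28217513  0.05632673] [ 0.80048854 -0.19532906 -2.01926852] 13.025
total shift [ 1.38  0.28 -0.22] turn [-0.05 -0.01 -0.05] world [ 0.0047  0.008  -0.0343]
```

Emit:
{"api": "send_rows", "payload": {"rows": [0.4,0,0,0,0,-0.05,0.4,0,0,0,0,0,0.25,0,0,0,0,0,0.1,0,0,0,0,0,0.05,0,0,0,0,0]}}

```text
time_s: 13.65
tcp_pos: [0.5069, -0.2808, 0.0245]
eef_rot: [0.588, 0.392, 0.589, -0.392]
force: [-1.2, -0.5, -1.7]
finger_gap: 0.0147
```

```bash
python3 - <<'E'
from h import *
s=get_state();print(lipof(s),s["tcp_pos"],s["force"],s["ft_torque"],s["time_s"])
Rm=q2R(s["eef_rot"]);print(Rm.round(4))
E
```

```text
(array([ 0.44697046, -0.13725759,  0.01940203]), np.float64(-0.08181545586231231), np.float64(112.65951842045186)) [ 0.50687908 -0.28076199  0.02447997] [-1.22651215 -0.51976818 -1.7315486 ] [-0.12613348 -0.02536889  0.01117236] 13.65
[[-3.000e-04  9.228e-01  3.853e-01]
 [ 1.400e-03  3.853e-01 -9.228e-01]
 [-1.000e+00  3.000e-04 -1.400e-03]]
```

Near the counter; a little more down until it bears weight, then release.

Emit:
{"api": "send_rows", "payload": {"rows": [0.1,0,0,0,0,0,0.1,0,0,0,0,0,0.05,0,0,0,0,0,0,0,0,0,0,0,0,0,0,0,0,0]}}

```text
time_s: 14.28
tcp_pos: [0.5076, -0.2814, 0.0204]
eef_rot: [0.589, 0.392, 0.588, -0.392]
force: [-0.1, 0.0, -1.3]
finger_gap: 0.0152
```

```bash
python3 - <<'E'
from h import *
s=get_state();print(s["tcp_pos"],s["force"],s["ft_torque"])
c=read_camera("wrist");t=read_camera("scene")
im=np.vstack([cv2.resize(c["img"],(480,300)),cv2.resize(t["img"][120:220,220:380],(480,300))]);cv2.imwrite("pics/w10.png",im[:,:,::-1])
E
```

```text
[ 0.50760982 -0.28136937  0.02043565] [-0.07078581  0.00612256 -1.30773082] [0.04486526 0.08552783 0.02298493]
```

View pics/w10.png

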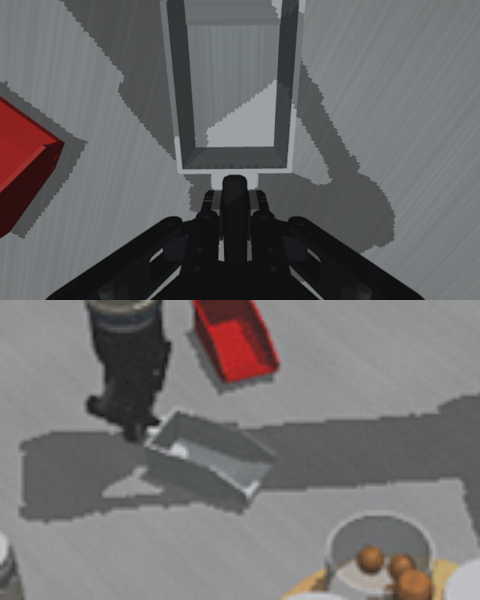

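Emit:
{"api": "send_rows", "payload": {"rows": [0.05,0,0,0,0,0,0,0,0,0,0,0,0,0,0,0,0,0,0,0,0,0,0,0,0,0,0,0,0,0]}}

```text
time_s: 15.0
tcp_pos: [0.5078, -0.2815, 0.0204]
eef_rot: [0.589, 0.392, 0.588, -0.392]
force: [-1.2, 0.6, 1.8]
finger_gap: 0.0151
```

Emit:
{"api": "send_rows", "payload": {"rows": [0,0,0,0,0,0,0,0,0,0,0,0,0,0,0,0,0,0,-0.4,0,0,0,0,0,-0.8,0,0,0,0,0], "claw": 0.1}}

```text
time_s: 15.62
tcp_pos: [0.5071, -0.2811, 0.0498]
eef_rot: [0.588, 0.392, 0.588, -0.392]
force: [0.3, 0.7, -0.3]
finger_gap: 0.047
```

Emit:
{"api": "send_rows", "payload": {"rows": [-1,0,0,0,0,0,-1,0,0,0,0,0,-1,0,0,0,0,0,-1,0,0,0,0,0,-1,0,0,0,0,0]}}

```text
time_s: 16.25
tcp_pos: [0.5076, -0.2815, 0.1878]
eef_rot: [0.591, 0.393, 0.586, -0.392]
force: [0.7, -0.5, -0.7]
finger_gap: 0.0473
```

```bash
python3 - <<'E'
from h import *
s=get_state();print(s["tcp_pos"],s["force"],s["finger_gap"],s["time_s"],s["qpos"].round(2))
c=read_camera("wrist");t=read_camera("top");k=read_camera("scene")
im=np.vstack([cv2.resize(c["img"],(480,300)),cv2.resize(t["img"][140:270,220:428],(480,300))]);cv2.imwrite("pics/w11.png",im[:,:,::-1])
cv2.imwrite("pics/s11.png",cv2.resize(k["img"][140:310,240:420],(635,600),interpolation=cv2.INTER_CUBIC)[:,:,::-1])
E
```

```text
[ 0.50755966 -0.28154196  0.18778235] [ 0.67309162 -0.53670095 -0.68800174] 0.04734721630550632 16.25 [-0.57  0.03  1.37  0.    1.73 -0.96]
```

View pics/w11.png

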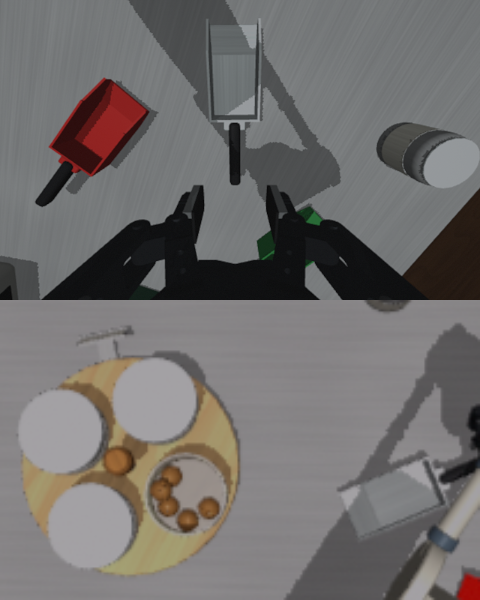

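View pics/s11.png

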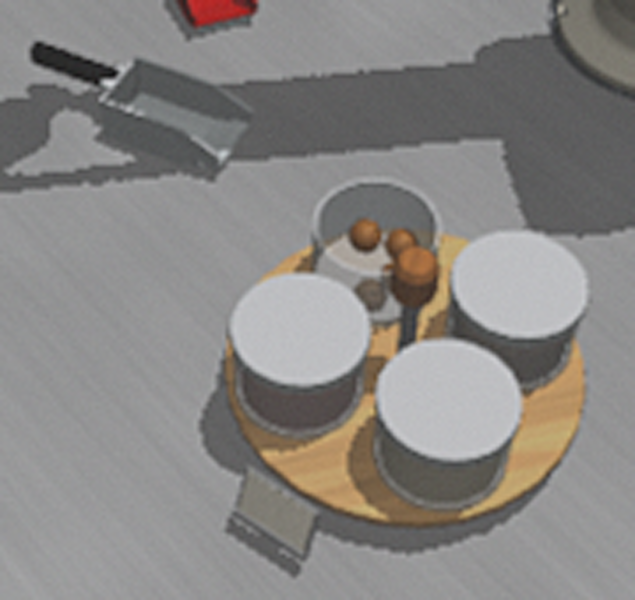

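```bash
python3 - <<'E'
from h import *
go(np.array([.5095,.1505,.215]),down(np.radians(-114)),20)
E
```

```text
total shift [ -1.16   6.71 -15.94] turn [ 4.66  0.03 -0.06] world [0.0012 0.4325 0.0266]
[-0.06, 0.34, -0.8, 0.23, 0.0, -0.0]
[-0.06, 0.3, -0.81, 0.23, 0.0, -0.0]
[-0.06, 0.27, -0.82, 0.23, 0.0, -0.0]
[-0.06, 0.24, -0.83, 0.23, 0.0, -0.0]
[-0.06, 0.2, -0.84, 0.23, 0.0, -0.0]
[-0.06, 0.17, -0.85, 0.23, 0.0, -0.0]
[-0.06, 0.13, -0.85, 0.23, 0.0, -0.0]
[-0.06, 0.1, -0.86, 0.23, 0.0, -0.0]
[-0.06, 0.06, -0.86, 0.23, 0.0, -0.0]
[-0.06, 0.03, -0.86, 0.23, 0.0, -0.0]
[-0.06, -0.01, -0.86, 0.23, 0.0, -0.0]
[-0.06, -0.04, -0.86, 0.23, 0.0, -0.0]
[-0.06, -0.08, -0.86, 0.23, 0.0, -0.0]
[-0.06, -0.11, -0.86, 0.23, 0.0, -0.0]
[-0.06, -0.15, -0.85, 0.23, 0.0, -0.0]
[-0.06, -0.18, -0.85, 0.23, 0.0, -0.0]
[-0.05, -0.22, -0.84, 0.23, 0.0, -0.0]
[-0.05, -0.25, -0.83, 0.23, 0.0, -0.0]
[-0.05, -0.28, -0.82, 0.23, 0.0, -0.0]
[-0.05, -0.32, -0.8, 0.23, 0.0, -0.0]
```

Emit:
{"api": "send_rows", "payload": {"rows": [-0.3,0.3,-0.8,0.25,0,0,-0.3,0.3,-0.8,0.25,0,0,-0.2,0.3,-0.8,0.25,0,0,-0.1,0.25,-0.8,0.25,0,0,0,0.2,-0.85,0.25,0,0], "claw": 0.6}}

```text
time_s: 17.02
tcp_pos: [0.5078, -0.1726, 0.2063]
eef_rot: [0.541, 0.457, 0.539, -0.456]
force: [0.0, -0.1, -0.2]
finger_gap: 0.0683
```

Emit:
{"api": "send_rows", "payload": {"rows": [0,0.15,-0.85,0.25,0,0,0,0.15,-0.85,0.25,0,0,0,0.1,-0.85,0.25,0,0,0,0.05,-0.85,0.25,0,0,0,0,-0.85,0.25,0,0]}}

```text
time_s: 17.65
tcp_pos: [0.5084, -0.0614, 0.201]
eef_rot: [-0.484, -0.513, -0.486, 0.516]
force: [-0.5, -0.5, 0.7]
finger_gap: 0.0682
```

Emit:
{"api": "send_rows", "payload": {"rows": [0,0,-0.85,0.2,0,0,0,-0.05,-0.85,0.2,0,0,0,-0.1,-0.85,0.2,0,0,0,-0.1,-0.85,0.2,0,0,0,-0.15,-0.85,0.2,0,0]}}

```text
time_s: 18.27
tcp_pos: [0.5098, 0.0492, 0.1957]
eef_rot: [-0.434, -0.553, -0.44, 0.56]
force: [-0.2, 0.6, 1.1]
finger_gap: 0.0681
```

```bash
python3 - <<'E'
from h import *
s=get_state();print(s["tcp_pos"],s["force"],s["finger_gap"],s["time_s"],s["qpos"].round(2))
go(np.array([.5095,.1505,.215]),down(np.radians(-114)),5)
E
```

```text
[0.50984712 0.04918415 0.19569383] [-0.20438534  0.55380431  1.09997702] 0.06810165902810712 18.275 [ 0.03 -0.14  1.52  0.    1.77  0.27]
total shift [-0.77 -0.98 -3.93] turn [1.03 0.02 0.07] world [-0.0003  0.1013  0.0193]
[-0.15, -0.2, -0.79, 0.21, 0.0, 0.01]
[-0.15, -0.22, -0.78, 0.21, 0.0, 0.01]
[-0.15, -0.25, -0.77, 0.21, 0.0, 0.01]
[-0.15, -0.28, -0.76, 0.21, 0.0, 0.01]
[-0.15, -0.31, -0.75, 0.21, 0.0, 0.01]
```

Emit:
{"api": "send_rows", "payload": {"rows": [-0.2,-0.2,-0.8,0.2,0,0,-0.2,-0.2,-0.8,0.2,0,0.05,-0.2,-0.25,-0.75,0.2,0,0,-0.1,-0.3,-0.75,0.2,0,0,0,-0.3,-0.7,0.2,0,0]}}

```text
time_s: 18.9
tcp_pos: [0.5067, 0.1527, 0.2082]
eef_rot: [-0.383, -0.589, -0.387, 0.598]
force: [-0.2, -0.2, 0.1]
finger_gap: 0.0688
```

```bash
python3 - <<'E'
from h import *
s=get_state();c=read_camera("wrist")
cv2.imwrite("pics/w12.png",c["img"][:,:,::-1])
print(s["tcp_pos"],s["eef_rot"])
go(np.array([.5095,.1505,.128]),down(np.radians(-114)),5)
print(proj(c,[.5095,.151,.166],s),proj(c,[.4713,.0717,.106],s))
E
```

```text
[0.50671048 0.15270829 0.20816572] [-0.38334546 -0.58856928 -0.38663099  0.59761939]
total shift [3.19 0.22 0.08] turn [-0.    0.04  0.07] world [ 0.0031 -0.0042 -0.0797]
[0.64, 0.04, 0.02, -0.0, 0.01, 0.01]
[0.64, 0.04, 0.02, -0.0, 0.01, 0.01]
[0.64, 0.04, 0.02, -0.0, 0.01, 0.01]
[0.64, 0.04, 0.02, -0.0, 0.01, 0.01]
[0.64, 0.04, 0.02, -0.0, 0.01, 0.01]
[318.12156559 228.6589132 ] [314.62671909 283.05132057]
```

View pics/w12.png

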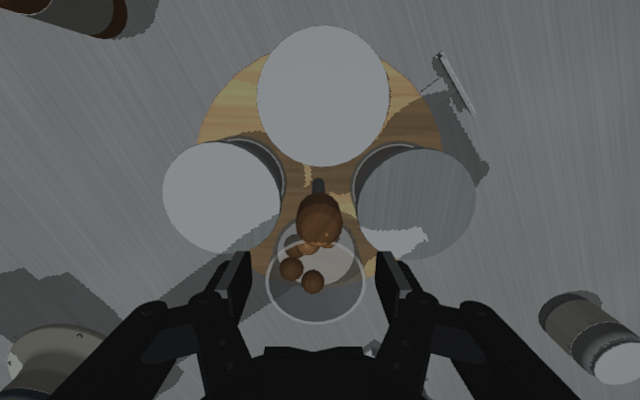

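```bash
python3 - <<'E'
from h import *
s=get_state();c=read_camera("wrist");t=read_camera("top")
im=np.hstack([cv2.resize(c["img"][40:130,400:500],(600,540),interpolation=cv2.INTER_CUBIC)]);cv2.imwrite("pics/w13.png",im[:,:,::-1])
im=cv2.resize(t["img"][145:180,245:285],(800,700),interpolation=cv2.INTER_CUBIC)[:600];cv2.imwrite("pics/t13.png",im[:,:,::-1])
k=read_camera("scene");im=cv2.resize(k["img"][265:310,295:340],(600,600),interpolation=cv2.INTER_CUBIC);cv2.imwrite("pics/s13.png",im[:,:,::-1])
E
```

```text
(no output)
```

View pics/w13.png

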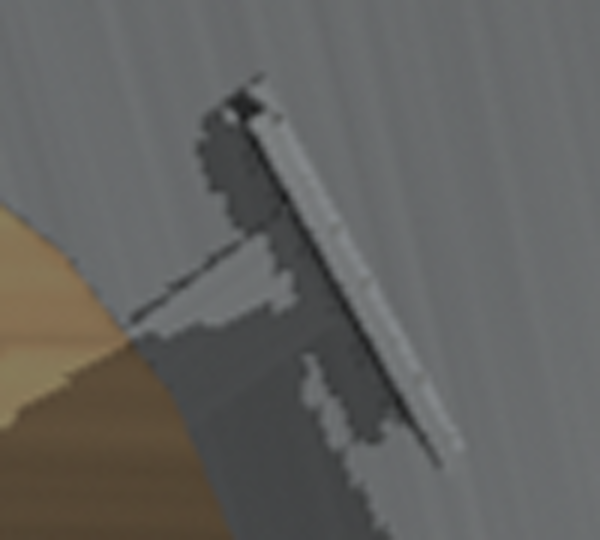

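View pics/t13.png

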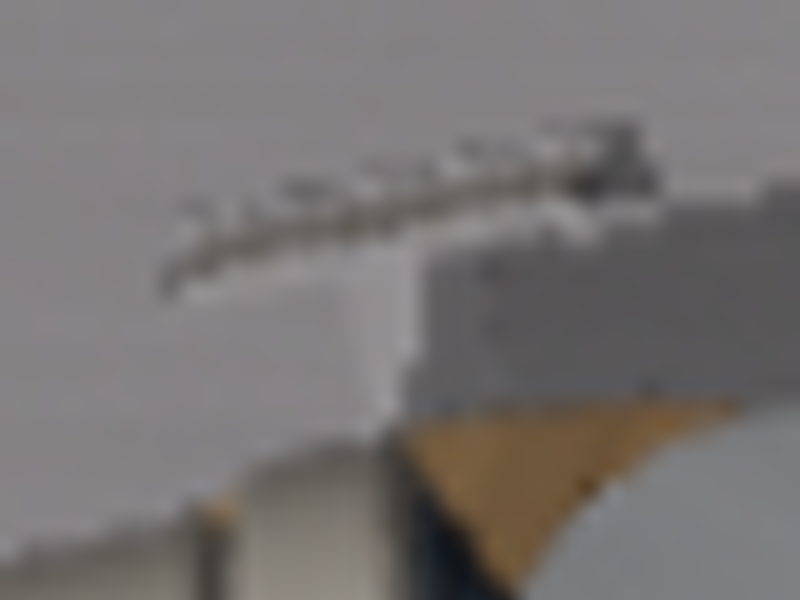

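View pics/s13.png

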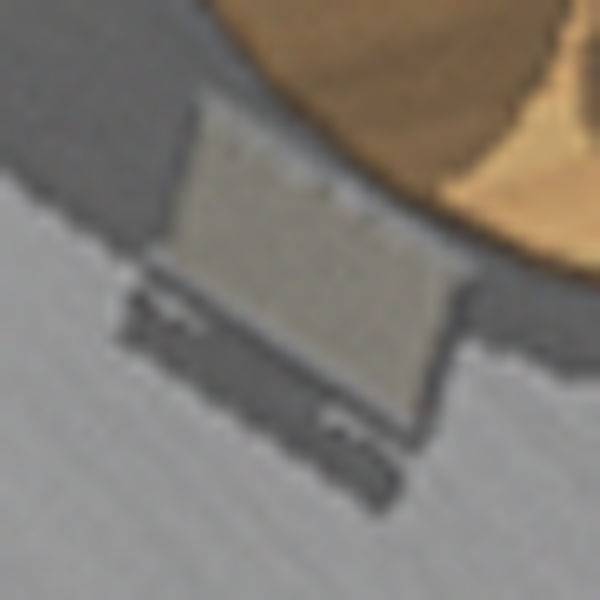

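Emit:
{"api": "send_rows", "payload": {"rows": [0.6,0.05,0,0,0,0.05,0.6,0.05,0,0,0.05,0,0.6,0,0,0,0,0,0.4,0,0,0,0,0,0.2,0,0,0,0,0]}}

```text
time_s: 19.73
tcp_pos: [0.5083, 0.1479, 0.1421]
eef_rot: [-0.384, -0.592, -0.386, 0.594]
force: [0.8, 0.6, -0.2]
finger_gap: 0.0685
```

```bash
python3 - <<'E'
from h import *
s=get_state();print(s["tcp_pos"],s["force"],s["finger_gap"])
go(np.array([.5095,.1505,.128]),down(np.radians(-114)),5)
E
```

```text
[0.50834078 0.14793854 0.14211097] [ 0.8019448   0.61258814 -0.17015745] 0.06845389564865674
total shift [ 0.56  0.   -0.11] turn [0.   0.01 0.02] world [ 0.0012  0.0026 -0.0141]
[0.11, 0.0, -0.02, 0.0, 0.0, 0.0]
[0.11, 0.0, -0.02, 0.0, 0.0, 0.0]
[0.11, 0.0, -0.02, 0.0, 0.0, 0.0]
[0.11, 0.0, -0.02, 0.0, 0.0, 0.0]
[0.11, 0.0, -0.02, 0.0, 0.0, 0.0]
```

```bash
python3 - <<'E'
from h import *
ax=np.array([.5095,.151])
k=read_camera("scene");t=read_camera("top");c=read_camera("wrist")
def rep(n,a,b):
    m=(a+b)/2; d=b-a; print(n,m.round(4),"len",np.linalg.norm(d[:2]).round(4),"bearing",np.degrees(np.arctan2(m[1]-ax[1],m[0]-ax[0])).round(2),"r",np.linalg.norm(m[:2]-ax).round(4),"normal",np.degrees(np.arctan2(d[1],d[0])).round(2))
S=lambda u,v:(295+u/13.333-.46,265+v/13.333-.46)
rep("scene top",plane(k,*S(205,95),.063),plane(k,*S(475,270),.063))
rep("scene bot",plane(k,*S(150,260),.02),plane(k,*S(415,445),.02))
T=lambda u,v:(245+u/20-.48,145+v/20-.48)
rep("top cam inner",plane(t,*T(175,295),.063),plane(t,*T(600,215),.063))
rep("top cam mid",plane(t,*T(170,270),.05),plane(t,*T(640,160),.05))
s=dict(tcp_pos=np.array([.50671048,.15270829,.20816572]),eef_rot=[-0.38334546,-0.58856928,-0.38663099,0.59761939])
W=lambda u,v:(400+u/6-.4,40+v/6-.4)
rep("wrist in",plane(c,*W(240,115),.063,s),plane(c,*W(440,465),.063,s))
rep("wrist out",plane(c,*W(275,100),.05,s),plane(c,*W(465,450),.05,s))
E
```

```text
scene top [0.6707 0.1899 0.063 ] len 0.0648 bearing 13.56 r 0.1658 normal 103.2
scene bot [0.6874 0.1926 0.02  ] len 0.0664 bearing 13.16 r 0.1827 normal 101.9
top cam inner [0.6716 0.1884 0.063 ] len 0.0655 bearing 13.0 r 0.1663 normal -78.55
top cam mid [0.6801 0.188  0.05  ] len 0.0739 bearing 12.23 r 0.1745 normal -76.01
wrist in [0.6706 0.1881 0.063 ] len 0.0652 bearing 12.98 r 0.1653 normal -76.09
wrist out [0.6815 0.1866 0.05  ] len 0.067 bearing 11.7 r 0.1756 normal -76.94
```

Emit:
{"api": "send_rows", "payload": {"rows": [0.3,0,-0.1,0,0,0,0.2,0,0,0,0,0,0.05,0,0,0,0,0,0,0,0,0,0,0,0,0,0,0,0,0]}}

```text
time_s: 20.5
tcp_pos: [0.5104, 0.151, 0.1301]
eef_rot: [0.385, 0.593, 0.386, -0.593]
force: [-0.2, -0.1, 0.4]
finger_gap: 0.0688
```

```bash
python3 - <<'E'
from h import *
s=get_state();c=read_camera("wrist")
cv2.imwrite("pics/w14.png",c["img"][:,:,::-1])
print(s["tcp_pos"],s["force"],s["time_s"],s["qpos"].round(3))
go(np.array([.5095,.1505,.128]),down(np.radians(-114)))
E
```

```text
[0.51044614 0.15101978 0.13007252] [-0.15349543 -0.07696289  0.37022847] 20.5 [ 2.230e-01 -8.800e-02  1.589e+00  1.000e-03  1.641e+00  6.410e-01]
total shift [ 0.09 -0.03  0.04] turn [ 0. -0.  0.] world [-0.001  -0.0005 -0.0021]
```

View pics/w14.png

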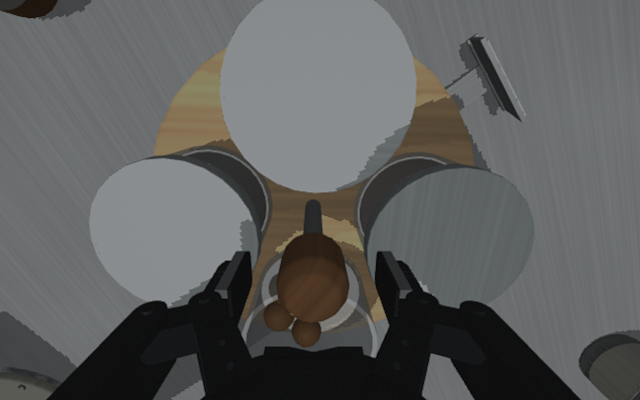

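Emit:
{"api": "send_rows", "payload": {"rows": [0.05,0,0,0,0,0,0,0,0,0,0,0,0,0,0,0,0,0,0,0,0,0,0,0,0,0,0,0,0,0], "claw": -1}}

```text
time_s: 21.18
tcp_pos: [0.5101, 0.1512, 0.1293]
eef_rot: [0.385, 0.593, 0.386, -0.593]
force: [-0.3, 0.3, 0.7]
finger_gap: 0.0338
```

Emit:
{"api": "send_rows", "payload": {"rows": [0,0,0,-0.1,0,0,0,0,0,-0.2,0,0,0,0,0,-0.3,0,0,0,0,0,-0.4,0,0,0,0,0,-0.4,0,0]}}

```text
time_s: 21.8
tcp_pos: [0.5099, 0.1513, 0.1293]
eef_rot: [0.458, 0.539, 0.459, -0.538]
force: [-1.7, 1.4, 1.4]
finger_gap: 0.0342
```

```bash
python3 - <<'E'
from h import *
s=get_state();t=read_camera("top")
cv2.imwrite("pics/t15.png",cv2.resize(t["img"][140:270,220:428],(640,400))[:,:,::-1])
Rm=q2R(s["eef_rot"]);print(s["tcp_pos"],s["force"],s["finger_gap"],s["qpos"].round(3),"yaw",np.degrees(np.arctan2(Rm[1,2],Rm[0,2])))
E
```

```text
[0.50986037 0.15127698 0.12934934] [-1.71126518  1.36097332  1.4171006 ] 0.034229453915623945 [ 0.223 -0.088  1.59   0.002  1.64   0.384] yaw -99.19399660583272
```

View pics/t15.png

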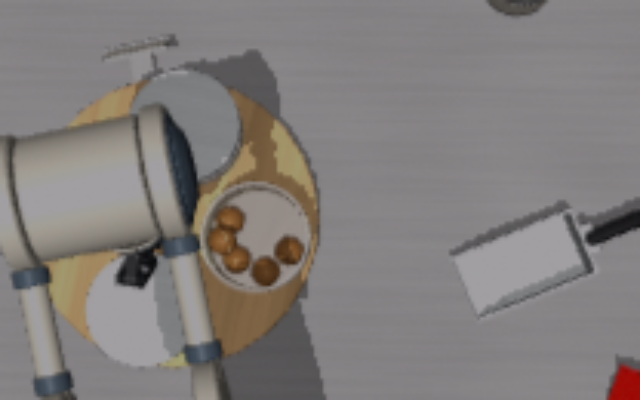

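Emit:
{"api": "send_rows", "payload": {"rows": [0,0,0,-0.5,0,0,0,0,0,-0.5,0,0,0,0,0,-0.5,0,0,0,0,0,-0.5,0,0,0,0,0,-0.5,0,0]}}

```text
time_s: 22.48
tcp_pos: [0.5095, 0.1512, 0.1294]
eef_rot: [0.567, 0.422, 0.568, -0.422]
force: [-1.7, 0.2, 1.2]
finger_gap: 0.034
```

Emit:
{"api": "send_rows", "payload": {"rows": [0,0,0,-0.5,0,0,0,0,0,-0.5,0,0,0,0,0,-0.5,0,0,0,0,0,-0.5,0,0,0,0,0,-0.5,0,0]}}

```text
time_s: 23.1
tcp_pos: [0.5091, 0.151, 0.1293]
eef_rot: [0.646, 0.284, 0.648, -0.285]
force: [-0.8, -0.1, 1.2]
finger_gap: 0.0339
```

Emit:
{"api": "send_rows", "payload": {"rows": [0,0,0,-0.5,0,0,0,0,0,-0.5,0,0,0,0,0,-0.5,0,0,0,0,0,-0.4,0,0,0,0,0,-0.3,0,0]}}

```text
time_s: 23.72
tcp_pos: [0.5089, 0.1507, 0.1293]
eef_rot: [0.69, 0.151, 0.692, -0.152]
force: [-1.1, 1.3, 0.5]
finger_gap: 0.0341
```

```bash
python3 - <<'E'
from h import *
s=get_state()
Rm=q2R(s["eef_rot"]);print(s["tcp_pos"],s["force"],s["finger_gap"],s["qpos"].round(3),"yaw",np.degrees(np.arctan2(Rm[1,2],Rm[0,2])))
go(np.array([.5097,.1512,.1293]),down(np.radians(14.8)))
E
```

```text
[0.50890026 0.15070347 0.12934882] [-1.05668462  1.33745174  0.49327345] 0.034071619290313535 [ 0.224 -0.089  1.591  0.     1.643 -0.916] yaw -24.700978079034822
total shift [0.   0.03 0.02] turn [-3.95 -0.02  0.  ] world [ 0.0008  0.0005 -0.    ]
```

Emit:
{"api": "send_rows", "payload": {"rows": [0,0,0,-0.4,0,0,0,0,0,-0.5,0,0,0,0,0,-0.5,0,0,0,0,0,-0.5,0,0,0,0,0,-0.5,0,0]}}

```text
time_s: 24.35
tcp_pos: [0.5088, 0.1503, 0.1294]
eef_rot: [0.706, -0.001, 0.708, -0.0]
force: [0.0, 0.7, 0.8]
finger_gap: 0.0341
```

Emit:
{"api": "send_rows", "payload": {"rows": [0,0,0,-0.5,0,0,0,0,0,-0.4,0,0,0,0,0,-0.25,0,0,0,0,0,-0.1,0,0,0,0,0,0,0,0]}}

```text
time_s: 24.98
tcp_pos: [0.5088, 0.1501, 0.1293]
eef_rot: [0.701, -0.08, 0.704, 0.079]
force: [-1.8, 0.2, 0.7]
finger_gap: 0.0342
```

```bash
python3 - <<'E'
from h import *
s=get_state();c=read_camera("wrist");t=read_camera("top");k=read_camera("scene")
np.savez("f1.npz",p=s["tcp_pos"],q=s["eef_rot"],w=c["img"],t=t["img"],k=k["img"])
Rm=q2R(s["eef_rot"]);print(s["tcp_pos"],s["force"],s["finger_gap"],s["qpos"].round(3),"yaw",np.degrees(np.arctan2(Rm[1,2],Rm[0,2])),s["time_s"])
cv2.imwrite("pics/w16.png",c["img"][:,:,::-1])
cv2.imwrite("pics/t16.png",cv2.resize(t["img"][150:262,225:332],(573,600),interpolation=cv2.INTER_CUBIC)[:,:,::-1])
cv2.imwrite("pics/s16.png",cv2.resize(k["img"][190:310,290:420],(650,600),interpolation=cv2.INTER_CUBIC)[:,:,::-1])
E
```

```text
[0.50884641 0.15012128 0.12934794] [-1.77428432  0.15121782  0.67067216] 0.03419518413120078 [ 0.224 -0.089  1.591 -0.002  1.643 -1.573] yaw 12.950661767132535 24.975
```

View pics/w16.png

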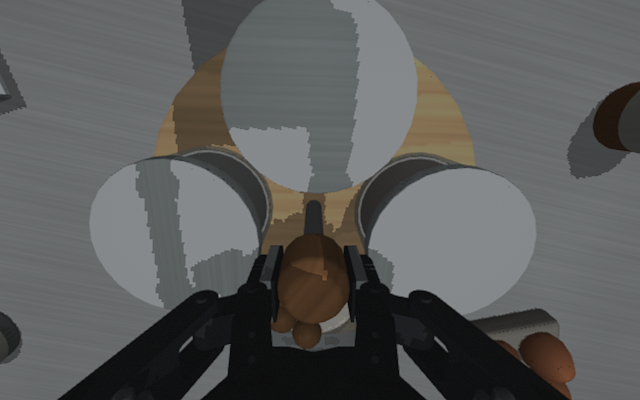

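View pics/t16.png

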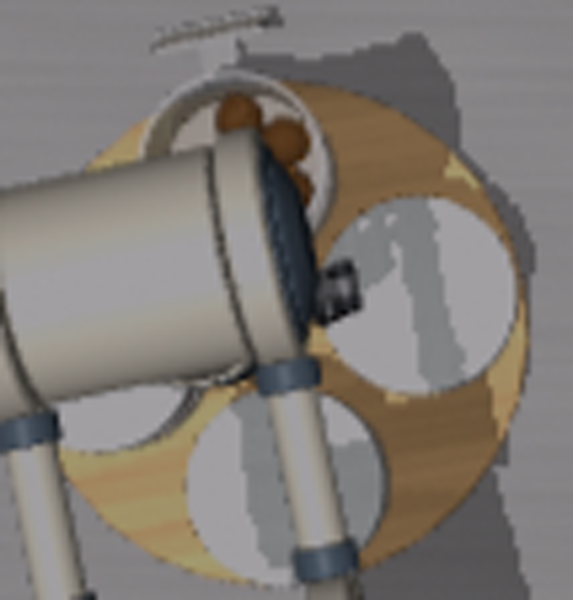

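View pics/s16.png

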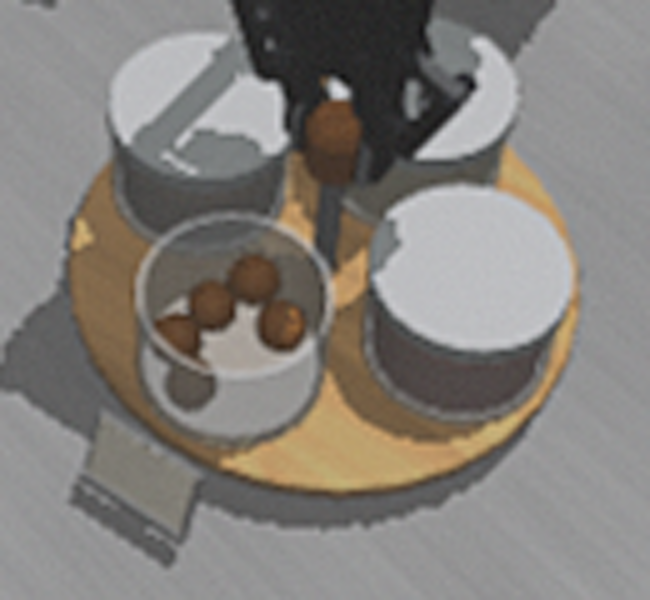

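```bash
python3 - <<'E'
from h import *
t=read_camera("top");k=read_camera("scene")
ax=np.array([.5095,.151])
T=lambda u,v:(225+u/5.357-.4,150+v/5.357-.4); S=lambda u,v:(290+u/5-.4,190+v/5-.4)
b=lambda p,off:(p[:2].round(4),np.linalg.norm(p[:2]-ax).round(4),((np.degrees(np.arctan2(p[1]-ax[1],p[0]-ax[0]))-off+180)%360-180).round(2))
print("top mouth",b(plane(t,*T(237.5,165),.106),0))
print("top lid r",b(plane(t,*T(418.5,294),.112),-90))
print("top lid b",b(plane(t,*T(286,490),.112),180))
print("scene mouth",b(plane(k,*S(233.5,296),.106),0))
# lid ellipse (scene, right)
hsv=cv2.cvtColor(k["img"],cv2.COLOR_RGB2HSV)
print("scene lid",b(plane(k,*S(473.5,269),.112),90))
# mask-based lid fits
for nm,c,(u0,u1,v0,v1),off in (("t r",t,(284,323,185,226),-90),("t b",t,(259,300,221,262),180),("s r",k,(363,406,225,262),90)):
    h=cv2.cvtColor(c["img"],cv2.COLOR_RGB2HSV); m=np.zeros(h.shape[:2],np.uint8); m[v0:v1,u0:u1]=((h[...,1]<25)&(h[...,2]>90))[v0:v1,u0:u1]
    cn=max(cv2.findContours(m,cv2.RETR_EXTERNAL,cv2.CHAIN_APPROX_NONE)[0],key=cv2.contourArea)
    e=cv2.fitEllipse(cv2.convexHull(cn)); print(nm,e,b(plane(c,*e[0],.112),off))
E
```

```text
top mouth (array([0.5962, 0.1649]), np.float64(0.0878), np.float64(9.1))
top lid r (array([0.5272, 0.0646]), np.float64(0.0882), np.float64(11.56))
top lid b (array([0.4214, 0.1333]), np.float64(0.0899), np.float64(11.36))
scene mouth (array([0.5982, 0.1701]), np.float64(0.0908), np.float64(12.16))
scene lid (array([0.4939, 0.241 ]), np.float64(0.0914), np.float64(9.84))
t r ((302.753173828125, 204.68472290039062), (36.070308685302734, 36.70077896118164), 166.15020751953125) (array([0.5266, 0.0645]), np.float64(0.0881), np.float64(11.17))
t b ((275.72100830078125, 243.4869384765625), (36.92595672607422, 45.664031982421875), 35.54484176635742) (array([0.4144, 0.1396]), np.float64(0.0958), np.float64(6.82))
s r ((383.60089111328125, 242.864990234375), (34.67698287963867, 40.891456604003906), 109.17552185058594) (array([0.494 , 0.2386]), np.float64(0.089), np.float64(10.0))
```

Emit:
{"api": "send_rows", "payload": {"rows": [0,0,0,-0.1,0,0,0,0,0,-0.1,0,0,0,0,0,0,0,0,0,0,0,0,0,0,0,0,0,0,0,0]}}

```text
time_s: 25.85
tcp_pos: [0.5089, 0.1501, 0.1294]
eef_rot: [0.7, -0.093, 0.702, 0.092]
force: [-0.8, -0.1, 0.5]
finger_gap: 0.0341
```

```bash
python3 - <<'E'
from h import *
s=get_state();t=read_camera("top");k=read_camera("scene")
Rm=q2R(s["eef_rot"]);print(s["tcp_pos"],s["force"],s["ft_torque"],s["finger_gap"],"yaw",np.degrees(np.arctan2(Rm[1,2],Rm[0,2])),s["time_s"],s["dq"].round(4))
# overlay of expected geometry: jar at front bearing 13.1 (rim), lids, plate
ax=np.array([.5095,.151])
def ov(c,u0,v0,u1,v1,f):
    im=cv2.resize(c["img"][v0:v1,u0:u1],None,fx=f,fy=f,interpolation=cv2.INTER_CUBIC)
    for i,(z,r) in enumerate(((.106,.052),(.112,.0535),(.112,.0535),(.112,.0535))):
        a=np.radians(13.1+90*i); q=ax+.088*np.array([np.cos(a),np.sin(a)])
        pts=np.array([proj(c,[q[0]+r*np.cos(g),q[1]+r*np.sin(g),z]) for g in np.linspace(0,6.283,60)])
        cv2.polylines(im,[(((pts-[u0,v0])+.5)*f-.5).astype(np.int32)],True,(255,0,0) if i==0 else (0,200,0),1)
    a=np.radians(13.1);p=[proj(c,[*(ax+r*np.array([np.cos(a),np.sin(a)])),z]) for r,z in ((.05,.106),(.166,.063),(.182,.02))]
    cv2.polylines(im,[(((np.array(p)-[u0,v0])+.5)*f-.5).astype(np.int32)],False,(255,255,0),1)
    return im
cv2.imwrite("pics/t17.png",ov(t,225,150,332,262,5)[:,:,::-1]);cv2.imwrite("pics/s17.png",ov(k,290,190,420,310,5)[:,:,::-1])
E
```

```text
[0.50888133 0.15007986 0.12936624] [-0.8136161  -0.11681224  0.4817526 ] [-0.05020799  0.07072209  0.12937962] 0.034092053970644284 yaw 15.067763815161916 25.85 [ 0.0009  0.0014 -0.001  -0.0005  0.0004  0.0001]
```

View pics/t17.png

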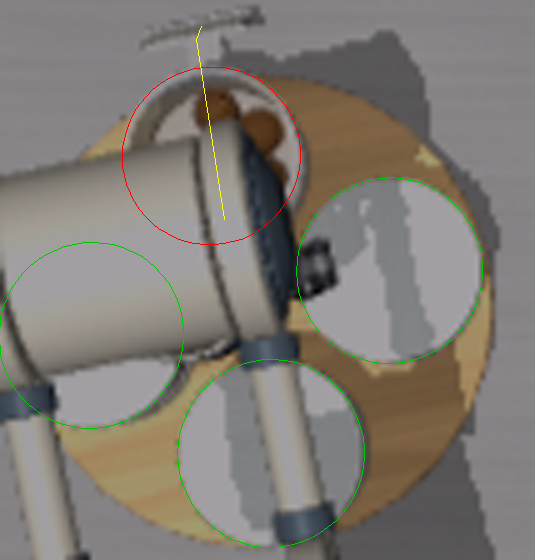

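View pics/s17.png

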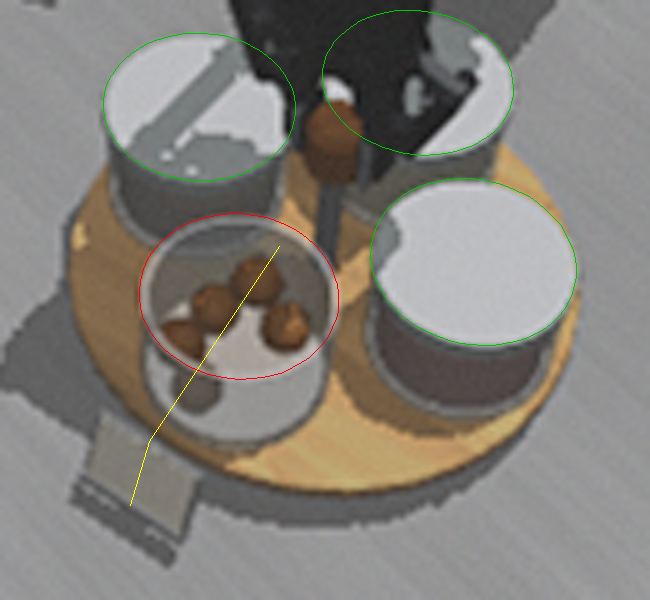

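```bash
python3 - <<'E'
from h import *
print(job_done())
E
```

```text
the job is handed in; nothing more can be done
None
```

I tipped all five walnuts into the open jar and stood the empty scoop back on the counter, flat on its bottom. I then turned the carousel about 129° by its knob until that jar stood behind the price card. I handed the job in after about 26 s with the gripper still closed on the knob, and no verdict was reported.

**Last checks that passed**
- **Walnuts:** all five are in the jar, seen from the top and scene cameras.
- **Scoop:** it was empty and lying flat within about 1 cm of where it started, seen before the move to the knob.
- **Carousel:** the lids seen in both views match the layout with the open jar at the card's bearing of about 13.1°. The line from the axis through the jar meets the middle of the card.
- **Grip:** the fingers stand 34 mm apart on the 36 mm knob. The force on the tool is about 1 N and the arm is at rest.
- **Bystanders:** the arm went nowhere near the tin, bottle or eggs, but I made no final measurement of them.

**Checks that disagreed**
- **Jar rim:** in the top view it reads about 2° off the lids, and it showed the same sideways shift before any turning. I trusted the lids.
- **Bearing:** the separate jar readings before the last small turn spread from about 9° to 12°, leaving out one poor lid fit. The aim is therefore good to roughly 1°.

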